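# Load the workshop cell charger and sort the loose cells

### The arm

A 6-joint arm with a two-finger parallel gripper is mounted at the origin on the work surface. World frame = base frame: x ahead of the robot, y to its left, z up, the work surface at z = 0. Lengths are in m, angles in rad, forces in N, time in s.
With the tool pointing down it reaches from about 0.225 to 0.875 m from the base axis. Payload 3.4 kg.
Tool frame: the origin (TCP) lies at the very end of the fingers, on their centre line; the grasp point (between the pads) lies 19 mm behind it; z points along the fingers, y is the line along which they close (so a half turn about z gives the same grasp; the last joint's range is limited). The gripper opens to 85 mm and grips with 20 to 120 N. Pads are 22 mm wide; open, the fingers measure 114 mm over their backs; the gripper's body (76 mm by 85 mm) begins 54 mm behind the grasp point. The pads swing forward as they close: fully open they stand 13 mm farther back than shut.
Start: joints at [1.027, 0.276, 1.505, -0, 1.361, -0.121], TCP at [0.236, 0.524, 0.231] pointing down, gripper open.
Joint ranges: [-2.89, 2.89], [-0.75, 2.08], [0.22, 2.7], [-1.18, 4.32], [0.11, 2.71], [-2.7, 2.7]. Speed limits (rad/s): [2.57, 2.57, 3.14, 3.14, 3.14, 3.14].

### API

Orientations are given as a unit quaternion [w, x, y, z].
In Python, from rig import readout, vision, manip gives the robot as it stands.
- The arm moves only by the shell command python3 -m handwheel 'ROWS' [FORCE]. ROWS is JSON, a list of rows, each a list of 3 entries, a list of its own where there are three numbers: the shift along the tool's x, y, z in mm, then the turn, a rotation vector about the tool's x, y, z in units of 6 degrees (1.0 is 6 degrees), then the closure, from -1 (fully open) to 1 (shut), so that 0 is half open. A call has 1 to 20 rows; each row shifts and turns the commanded pose from where the row before left it, along the tool's axes as they then stand; what a row does not reach is not made up. A row lasts 1/8 s, in which the tool goes at most 62.5 mm and 10.7 degrees, less where a joint would pass 70% of its speed; a pose out of reach is approached as far as the arm can. A call is refused whole if a number of a shift passes 62.5 or a number of a turn 1, either way. A call with a gripper value outside its range is refused whole. The fingers move at their own pace and stop on an object; FORCE is the grip in N (left out, the last holds). Time passes only in rows, so rows that do not move let the fingers close. It gives the time, the measured TCP pose, the force, the opening and the grip force at its end, in the units of the state.
- readout.get_state(): the state, without advancing time (a new reading comes with each control period).
- vision.get_image(name): name is "scene" or "side" or "wrist"; returns the picture (384x512x3 uint8, blue, green, red); there is no depth.
- vision.camera_params(name): a dict with "intrinsics" (3x3 intrinsics, pixels), "rvec" (rotation vector, rad) and "tvec" (3), from world to camera coordinates, as OpenCV has them; the wrist camera has in their place "hand_eye" (4x4, takes a point from camera to tool coordinates, whose origin is the TCP and whose axes are the flange's). Camera axes: x right, y down, z forward; pixel columns grow to the right and rows downward; lengths in m; the calibration is good to about 2 mm. A picture is of the moment at which its call begins: read the wrist's pose just before it. camera_params takes no time and is no camera call.
- manip.sign_off(): hands the job in; it is judged then, once.
The state is a dict: "clock": time; "qpos": joint angles; "qd": joint speeds; "effort": joint torques, N m; "position": TCP position; "ee_rot": TCP orientation; "contact_force": force on the tool from outside, world axes, zero at the start; "moment": the same for the moment, N m; "width": finger opening in m; "gripper_force": force on a finger pad.
Only numpy, scipy, OpenCV 4.12 (cv2) and the standard library are available. Lean on these libraries where they do the work, as an engineer would, in place of code of your own. Each camera call takes 0.05 s, during which the arm holds its last target. There are 200 camera calls.

### The job

Put every orange cell fully home in a charger bay of its own, flat minus end against the sprung contact and plus nub against the fixed contact, and put every green cell into the green tub and every blue cell into the blue tub. Only when all the cells are in place, push the charger's red lever all the way over to on. Leave the bottle, the jar and the tool battery where they stand.

Things in the scene. Friction and masses are not known exactly. Their poses are not given: they have to be found in the camera images.
- charger: Black three-bay cell charger, orange stripe, fixed to the bench. Origin at bench level under the middle bay's middle; x runs along the bays from the sprung contacts (robot's side, -x) to the fixed contacts (+x), z up. Base plate 15 mm thick, x -69..+56, y -180..+98 mm. Free gap between contacts 58 mm, for a 70 mm cell: press the plate back with the plus end raised above the wall, then tip it down.
- lever (a joint): On/off lever of the charger at its right-hand (-y) end: a 50 mm steel rod with a red ball of 26 mm diameter, on a hinge along the charger's y, 37 mm above the bench at charger x = 0, y = -150 mm. Value in rad: 0 = off (leans 0.5 rad to the charger's -x), 1.0 = on (leans 0.5 rad to +x). Stays where it is left, moves with about 1 N at the ball.
- lever_tip (a point): Centre of the lever's red ball.
- bay1 (a point): Where the middle of a properly seated cell lies in the left-hand (+y) bay, 43 mm above the bench (62 mm from bay to bay). Axes as the charger's. The cell lies on two grey rails: tops 31 mm above the bench, inner and outer edges 11 and 15 mm either side of the middle, x -18..+18; beside them the space is free down to the base plate.
- contact1 (a joint): Travel (m) of the sprung contact of the left-hand (+y) bay: a steel plate 24 mm wide, top 48 mm above the bench, face at charger x = -23 mm when free (0); it slides back (-x) to 0.024 and springs forward by itself. Force 2.4 N at 0, 6 N at 0.012 (cell home), 9.6 N at 0.024. Behind it a housing 42 mm high at x -55..-67.
- bay2 (a point): Where the middle of a properly seated cell lies in the middle bay, 43 mm above the bench (62 mm from bay to bay). Axes as the charger's. The cell lies on two grey rails: tops 31 mm above the bench, inner and outer edges 11 and 15 mm either side of the middle, x -18..+18; beside them the space is free down to the base plate.
- contact2 (a joint): Travel (m) of the sprung contact of the middle bay: a steel plate 24 mm wide, top 48 mm above the bench, face at charger x = -23 mm when free (0); it slides back (-x) to 0.024 and springs forward by itself. Force 2.4 N at 0, 6 N at 0.012 (cell home), 9.6 N at 0.024. Behind it a housing 42 mm high at x -55..-67.
- bay3 (a point): Where the middle of a properly seated cell lies in the right-hand (-y) bay, 43 mm above the bench (62 mm from bay to bay). Axes as the charger's. The cell lies on two grey rails: tops 31 mm above the bench, inner and outer edges 11 and 15 mm either side of the middle, x -18..+18; beside them the space is free down to the base plate.
- contact3 (a joint): Travel (m) of the sprung contact of the right-hand (-y) bay: a steel plate 24 mm wide, top 48 mm above the bench, face at charger x = -23 mm when free (0); it slides back (-x) to 0.024 and springs forward by itself. Force 2.4 N at 0, 6 N at 0.012 (cell home), 9.6 N at 0.024. Behind it a housing 42 mm high at x -55..-67.
- orange1: Cell with orange wrap, may be absent: a cylinder 32 mm in diameter, 70 mm long over all, 140 g or so, with a square plastic spacer (34 x 34 mm, 8 mm long) round each end, white at the plus end, black at the minus end, so that it lies on the flats with its axis 17 mm up. Origin at its middle, on its axis; x axis to the plus end, where a steel nub 14 mm wide stands out; minus end flat.
- orange1_plus (a point): Tip of the plus nub of orange1. When home it touches the fixed contact: one black wall across all bays, face at charger x = +35 mm, 16 mm thick, top 48 mm above the bench.
- orange2: Cell with orange wrap, may be absent: a cylinder 32 mm in diameter, 70 mm long over all, 140 g or so, with a square plastic spacer (34 x 34 mm, 8 mm long) round each end, white at the plus end, black at the minus end, so that it lies on the flats with its axis 17 mm up. Origin at its middle, on its axis; x axis to the plus end, where a steel nub 14 mm wide stands out; minus end flat.
- orange2_plus (a point): Tip of the plus nub of orange2. When home it touches the fixed contact: one black wall across all bays, face at charger x = +35 mm, 16 mm thick, top 48 mm above the bench.
- orange3: Cell with orange wrap, may be absent: a cylinder 32 mm in diameter, 70 mm long over all, 140 g or so, with a square plastic spacer (34 x 34 mm, 8 mm long) round each end, white at the plus end, black at the minus end, so that it lies on the flats with its axis 17 mm up. Origin at its middle, on its axis; x axis to the plus end, where a steel nub 14 mm wide stands out; minus end flat.
- orange3_plus (a point): Tip of the plus nub of orange3. When home it touches the fixed contact: one black wall across all bays, face at charger x = +35 mm, 16 mm thick, top 48 mm above the bench.
- green1: Cell with green wrap, may be absent: a cylinder 32 mm in diameter, 70 mm long over all, 140 g or so, with a square plastic spacer (34 x 34 mm, 8 mm long) round each end, white at the plus end, black at the minus end, so that it lies on the flats with its axis 17 mm up. Origin at its middle, on its axis; x axis to the plus end, where a steel nub 14 mm wide stands out; minus end flat.
- green2: Cell with green wrap, may be absent: a cylinder 32 mm in diameter, 70 mm long over all, 140 g or so, with a square plastic spacer (34 x 34 mm, 8 mm long) round each end, white at the plus end, black at the minus end, so that it lies on the flats with its axis 17 mm up. Origin at its middle, on its axis; x axis to the plus end, where a steel nub 14 mm wide stands out; minus end flat.
- blue1: Cell with blue wrap, may be absent: a cylinder 32 mm in diameter, 70 mm long over all, 140 g or so, with a square plastic spacer (34 x 34 mm, 8 mm long) round each end, white at the plus end, black at the minus end, so that it lies on the flats with its axis 17 mm up. Origin at its middle, on its axis; x axis to the plus end, where a steel nub 14 mm wide stands out; minus end flat.
- blue2: Cell with blue wrap, may be absent: a cylinder 32 mm in diameter, 70 mm long over all, 140 g or so, with a square plastic spacer (34 x 34 mm, 8 mm long) round each end, white at the plus end, black at the minus end, so that it lies on the flats with its axis 17 mm up. Origin at its middle, on its axis; x axis to the plus end, where a steel nub 14 mm wide stands out; minus end flat.
- green_tub: Open green tub fixed to the bench, outside 120 (its x) x 170 (its y) x 50 mm high, walls and floor about 4 mm. Origin at the centre of its underside.
- blue_tub: Open blue tub fixed to the bench, outside 120 (its x) x 170 (its y) x 50 mm high, walls and floor about 4 mm. Origin at the centre of its underside.
- spray: White bottle with red cap, 60 mm across, 150 mm high, not to be disturbed. Origin at the centre of its underside.
- jar: Amber jar with lid, 68 mm across, 75 mm high, not to be disturbed. Origin at the centre of its underside.
- pack: Black and orange tool battery, 100 x 70 x 53 mm, not to be disturbed. Origin at the centre of its underside.
Things that resemble listed ones, but are neither listed nor needed, are in the scene too. Of the things shaped like the blue_tub, the blue one is meant.

How it is judged:
By the outcome, as a careful person would: the job done as asked, in the order asked, and still so for the second after the job is handed in, with the robot touching nothing.
Of orange1, orange2, orange3 only 2 to 3 are there at a start; the rules pass over those that are not, and their reading is None.
Of green1, green2, blue1, blue2 only 3 to 4 are there at a start; the rules pass over those that are not, and their reading is None.
At some moment in a run one of green1, green2, blue1, blue2 may be knocked a few centimetres aside while the robot is not near it.
It also fails if it takes over 210 s, if anything falls off the work surface, if the arm or the gripper's body presses on something with over 40 N, if the wrist force passes 120 N, or if a joint passes its speed limit or range.

## Working session

There is one attempt and no reset: what is moved stays moved. The work goes in short steps, Python scripts to look and compute and a shell command to move; the robot and the scene stay as the last step left them, time stands still between calls to the robot, and variables do not carry over. Pictures are saved under pics/ and viewed, at most 14 in all, crops included, and the job is handed in when it is done.

```bash
ls; mkdir -p pics; python3 - <<'E'
from rig import readout, vision
import cv2
s=readout.get_state();print(s)
for n in ("scene","side"):
    im=vision.get_image(n);cv2.imwrite(f"pics/{n}0.png",im);print(n,vision.camera_params(n))
print(vision.camera_params("wrist"))
a=cv2.imread("pics/scene0.png");cv2.imwrite("pics/scene0b.png",cv2.resize(a,(800,600),interpolation=cv2.INTER_CUBIC))
a=cv2.imread("pics/side0.png");cv2.imwrite("pics/side0b.png",cv2.resize(a,(800,600),interpolation=cv2.INTER_CUBIC))
E
```

```text
pics
{'clock': 0.0, 'qpos': array([ 1.02700233e+00,  2.76593451e-01,  1.50614512e+00,  1.26196757e-05,
        1.36071880e+00, -1.20986186e-01]), 'qd': array([ 0.00071825, -0.00023586, -0.00048076, -0.00058338, -0.00137848,
       -0.00040208]), 'effort': array([-4.10033399e-04, -4.16776621e+01, -2.45798492e+01, -1.03509860e-04,
        1.10640083e-02, -1.77898426e-05]), 'position': array([0.23564697, 0.5239021 , 0.23043583]), 'ee_rot': array([-3.10063502e-04,  2.09833957e-01,  9.77736591e-01, -8.79311982e-04]), 'contact_force': array([0.85449263, 0.67779618, 0.16098897]), 'moment': array([0.0618172 , 0.0425234 , 0.04271085]), 'gripper_force': 0.0, 'width': 0.08524587028449203}
scene {'intrinsics': array([[386.55100373,   0.        , 251.01837375],
       [  0.        , 386.55100373, 194.74503334],
       [  0.        ,   0.        ,   1.        ]]), 'rvec': array([ 2.10060193,  0.95245276, -0.43668708]), 'tvec': array([-0.26299788, -0.22916651,  1.54907425])}
side {'intrinsics': array([[350.29142567,   0.        , 254.12136241],
       [  0.        , 350.29142567, 192.25953297],
       [  0.        ,   0.        ,   1.        ]]), 'rvec': array([ 0.14997691, -2.91696949,  1.02567289]), 'tvec': array([0.49699109, 0.15121279, 1.21620718])}
{'intrinsics': array([[281.05862076,   0.        , 255.33076201],
       [  0.        , 281.05862076, 189.53264854],
       [  0.        ,   0.        ,   1.        ]]), 'hand_eye': array([[ 1.10568315e-04, -9.61973288e-01, -2.73143518e-01,
         7.02433756e-02],
       [ 9.99999224e-01, -2.32649850e-04,  1.22415927e-03,
        -1.12598603e-03],
       [-1.24115532e-03, -2.73143441e-01,  9.61972515e-01,
        -1.43316577e-01],
       [ 0.00000000e+00,  0.00000000e+00,  0.00000000e+00,
         1.00000000e+00]])}
```

View pics/scene0b.png

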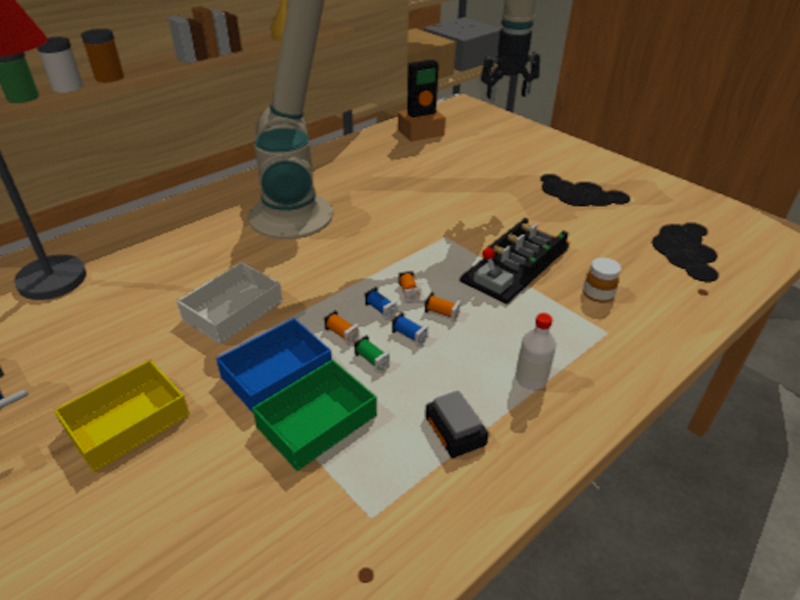

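View pics/side0b.png

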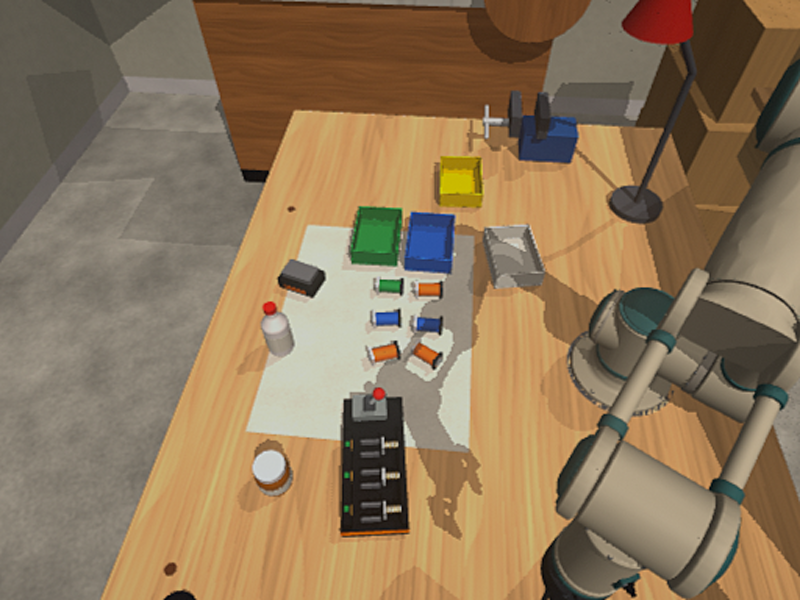

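The scene picture (800x600 scale) shows these cells:
- **Orange:** (341,326), (409,286) and (442,306).
- **Blue:** (380,302) and (410,328).
- **Green:** (372,352).

The blue tub is at (274,362) and the green tub at (315,412). The yellow and grey tubs are decoys. The charger is at (515,260), with the lever ball at (489,254). I'll localise these from the side camera, then look closer with the wrist camera.

```bash
cat > h.py <<'E'
import numpy as np, cv2
from scipy.spatial.transform import Rotation as R
from rig import readout, vision
def rot(q): return R.from_quat(np.r_[q[1:],q[0]])
def campose(n,st=None):
    p=vision.camera_params(n)
    if n=="wrist":
        T=np.eye(4);T[:3,:3]=rot(st["ee_rot"]).as_matrix();T[:3,3]=st["position"]
        M=T@p["hand_eye"];return p["intrinsics"],M[:3,:3],M[:3,3]
    r=cv2.Rodrigues(p["rvec"])[0];return p["intrinsics"],r.T,-r.T@p["tvec"]
def toworld(n,uv,z,st=None):
    K,r,c=campose(n,st);uv=np.atleast_2d(uv).astype(float)
    d=np.c_[uv,np.ones(len(uv))]@np.linalg.inv(K).T@r.T
    return c+d*((z-c[2])/d[:,2])[:,None]
def topix(n,P,st=None):
    K,r,c=campose(n,st);q=(np.atleast_2d(P)-c)@r@K.T;return q[:,:2]/q[:,2:]
def blobs(im,col,amin=25):
    hsv=cv2.cvtColor(im,cv2.COLOR_BGR2HSV);lo,hi={"orange":(5,16),"green":(50,80),"blue":(105,125),"red":(0,3)}[col]
    m=cv2.inRange(hsv,(lo,170,60),(hi,255,255));k,l,s,c=cv2.connectedComponentsWithStats(m)
    return [(c[i].round(1),s[i,4],l==i) for i in range(1,k) if s[i,4]>amin]
def snap(n,f):
    st=readout.get_state();im=vision.get_image(n);cv2.imwrite(f,im);np.save(f[:-3]+"npy",np.r_[st["position"],st["ee_rot"]]);return st,im
def load(f):
    a=np.load(f[:-3]+"npy");return {"position":a[:3],"ee_rot":a[3:]},cv2.imread(f)
def go(p,yaw,tilt=0,st=None,base=None):
    """print tool-frame shift (mm) and turn (units) to pose: pointing down, tool x axis heading yaw"""
    st=st or readout.get_state()
    t=rot(st["ee_rot"]);g=R.from_matrix(np.c_[[np.cos(yaw),np.sin(yaw),0],[np.sin(yaw),-np.cos(yaw),0],[0,0,-1]])*R.from_euler("y",tilt)
    print("shift mm",(t.inv().apply(np.array(p)-st["position"])*1e3).round(1),"shift in goal frame",(g.inv().apply(np.array(p)-st["position"])*1e3).round(1),"turn units",np.degrees((t.inv()*g).as_rotvec()/6).round(2))
E
python3 - <<'E'
from h import *
im=cv2.imread("pics/side0.png")
for c in ("orange","green","blue"):
    for p,a,m in blobs(im,c): print(c,p,a,toworld("side",p,.02).round(3))
f=800/512
for nm,p,z in [("ch TL",(343,398),.015),("ch TR",(402,398),.015),("ch BR",(408,530),.015),("ch BL",(341,530),.015),("ball",(379,394),.08),("jar",(271,470),.06),("pack",(302,278),.03),("spray",(281,350),.02)]: print(nm,toworld("side",np.array(p)/f,z).round(3))
for nm,ps in [("green",[(359,208),(402,208),(397,265),(350,262)]),("blue",[(411,213),(455,215),(451,271),(405,269)])]:
    print(nm,toworld("side",np.array(ps)/f,.05).round(3))
s=readout.get_state();t=rot(s["ee_rot"]).as_matrix();print(np.degrees(np.arctan2(t[1,0],t[0,0])))
E
```

```text
orange [219.7  40.5] 12449 [[ 0.832 -1.23   0.02 ]]
orange [346.7  46.2] 55 [[ 0.107 -1.228  0.02 ]]
orange [274.7 184.8] 102 [[ 0.439 -0.173  0.02 ]]
orange [246.1 225.2] 116 [[0.526 0.021 0.02 ]]
orange [271.9 225.8] 112 [[0.436 0.015 0.02 ]]
orange [175.8 308.1] 82 [[0.699 0.335 0.02 ]]
orange [238.6 340.3] 116 [[0.5   0.407 0.02 ]]
orange [108.6 363.8] 31 [[0.843 0.504 0.02 ]]
blue [272.9 155.3] 505 [[ 0.457 -0.33   0.02 ]]
blue [247.4 203. ] 98 [[ 0.533 -0.076  0.02 ]]
blue [268.6 206.3] 26 [[ 0.454 -0.068  0.02 ]]
ch TL [[0.6   0.143 0.015]]
ch TR [[0.475 0.13  0.015]]
ch BR [[0.437 0.396 0.015]]
ch BL [[0.558 0.409 0.015]]
ball [[0.518 0.161 0.08 ]]
jar [[0.7   0.329 0.06 ]]
pack [[ 0.754 -0.168  0.03 ]]
spray [[0.758 0.04  0.02 ]]
green [[ 0.647 -0.414  0.05 ]
 [ 0.531 -0.425  0.05 ]
 [ 0.523 -0.216  0.05 ]
 [ 0.64  -0.215  0.05 ]]
blue [[ 0.505 -0.407  0.05 ]
 [ 0.388 -0.411  0.05 ]
 [ 0.389 -0.209  0.05 ]
 [ 0.502 -0.205  0.05 ]]
155.77656774128278
```

```bash
python3 - <<'E'
from h import *
go([.48,.28,.23],np.radians(189))
E
```

```text
shift mm [-322.9 -122.2    0.6] shift in goal frame [-203.1 -279.2    0.5] turn units [-0.01 -0.01 -5.54]
```

```bash
python3 -m handwheel '[[[-40,-15,0],[0,0,0],-1],[[-40,-15,0],[0,0,0],-1],[[-40,-15,0],[0,0,0],-1],[[-40,-15,0],[0,0,0],-1],[[-40,-15,0],[0,0,0],-1],[[-40,-15,0],[0,0,0],-1],[[-40,-16,0],[0,0,0],-1],[[-43,-16,0],[0,0,0],-1],[[0,0,0],[0,0,-0.92],-1],[[0,0,0],[0,0,-0.92],-1],[[0,0,0],[0,0,-0.92],-1],[[0,0,0],[0,0,-0.92],-1],[[0,0,0],[0,0,-0.92],-1],[[0,0,0],[0,0,-0.94],-1],[[0,0,0],[0,0,0],-1],[[0,0,0],[0,0,0],-1]]' 60
python3 - <<'E'
from h import *
snap("wrist","pics/w1.png");go([.46,-.03,.23],np.radians(180))
E
```

```text
clock: 2.1
position: [0.4803, 0.2805, 0.2311]
ee_rot: [-0.0, -0.078, 0.997, -0.0]
contact_force: [0.3, 0.2, 0.9]
width: 0.0856
gripper_force: 0.0
shift mm [  68.4 -303.6    1.1] shift in goal frame [  20.4 -310.6    1.1] turn units [-0.   -0.    1.49]
```

```bash
python3 - <<'E'
import cv2,numpy as np
a=cv2.imread("pics/w1.png");a=cv2.convertScaleAbs(a,alpha=1.6);cv2.imwrite("pics/w1b.png",cv2.resize(a,(800,600),interpolation=cv2.INTER_CUBIC))
E
```

```text
(no output)
```

View pics/w1b.png

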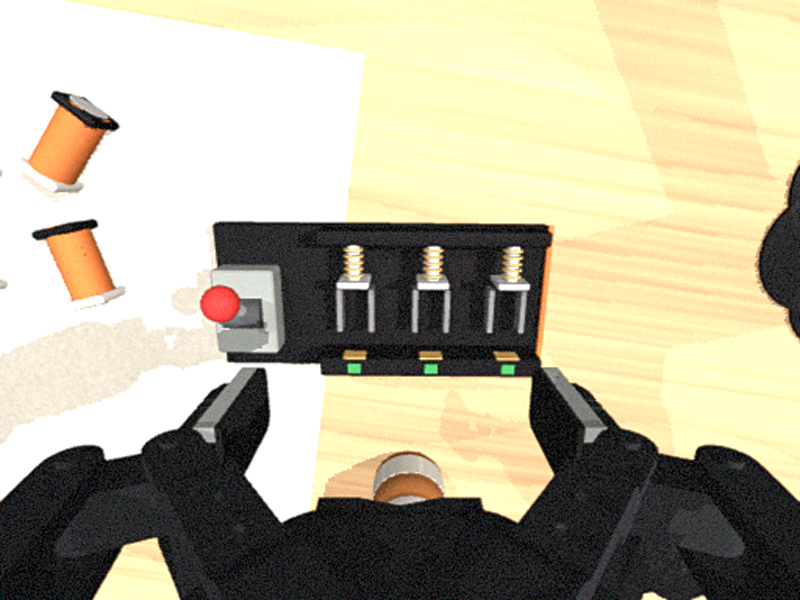

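The wrist picture shows bays at about x = 354, 431 and 507 (800x600 scale), rail ends at y ≈ 331, the lever ball at (220,304) and two orange cells on the left. The charger lines up well with the tool.

```bash
python3 - <<'E'
from h import *
from scipy.optimize import least_squares
st,im=load("pics/w1.png")
f=512/800
L=[((339,331),(18,-75,31)),((373,331),(18,-49,31)),((415,331),(18,-13,31)),((448,331),(18,13,31)),((489,331),(18,49,31)),((523,331),(18,75,31)),((216,224),(-69,-180,15)),((553,224),(-69,98,15)),((354,289),(-23,-62,48)),((431,289),(-23,0,48)),((509,289),(-23,62,48))]
uv=np.array([a for a,b in L])*f;P=np.array([b for a,b in L])/1e3
def W(x):c,s=np.cos(x[2]),np.sin(x[2]);return P@np.array([[c,s,0],[-s,c,0],[0,0,1]])+[x[0],x[1],0]
F=lambda x:(topix("wrist",W(x),st)-uv).ravel()
r=least_squares(F,[.52,.3,.15],loss="soft_l1");print(r.x,np.degrees(r.x[2]));print(F(r.x).reshape(-1,2).round(1))
x=r.x;c,s=np.cos(x[2]),np.sin(x[2])
l=np.array([-.05*np.sin(.5),-.15,.037+.05*np.cos(.5)]);w=np.array([x[0]+c*l[0]-s*l[1],x[1]+s*l[0]+c*l[1],l[2]])
print("ball",w,topix("wrist",w,st)/f)
cr=im[125:250,125:365];cv2.imwrite("pics/w1c.png",cv2.convertScaleAbs(cv2.resize(cr,(792,412),interpolation=cv2.INTER_CUBIC),alpha=1.5))
E
python3 -m handwheel '[[[0,0,0],[0,0,0.75],-1],[[0,0,0],[0,0,0.75],-1],[[5,-39,0],[0,0,0],-1],[[5,-39,0],[0,0,0],-1],[[5,-39,0],[0,0,0],-1],[[5,-39,0],[0,0,0],-1],[[0,-39,0],[0,0,0],-1],[[0,-39,0],[0,0,0],-1],[[0,-39,0],[0,0,0],-1],[[0,-38,0],[0,0,0],-1],[[0,0,0],[0,0,0],-1],[[0,0,0],[0,0,0],-1]]'
python3 - <<'E'
from h import *
st,im=snap("wrist","pics/w2.png");cv2.imwrite("pics/w2b.png",cv2.resize(cv2.convertScaleAbs(im,alpha=1.5),(800,600),interpolation=cv2.INTER_CUBIC))
E
```

```text
[0.51502039 0.31316341 0.15536404] 8.90170394576722
[[ 1.3  0.1]
 [-0.5  0.1]
 [ 0.3  0.1]
 [-0.8  0.1]
 [ 0.6  0.1]
 [-1.1  0.1]
 [-3.6 -0.3]
 [-0.4 -0.1]
 [-0.5 -0.1]
 [ 1.8 -0.1]
 [ 3.5 -0.1]]
ball [0.51454881 0.16126081 0.08087913] [[222.10385335 299.64356156]]
clock: 3.65
position: [0.4605, -0.03, 0.2313]
ee_rot: [-0.0, 0.0, 1.0, 0.0]
contact_force: [-0.2, 0.0, -0.4]
width: 0.0856
gripper_force: 0.0
```

View pics/w2b.png

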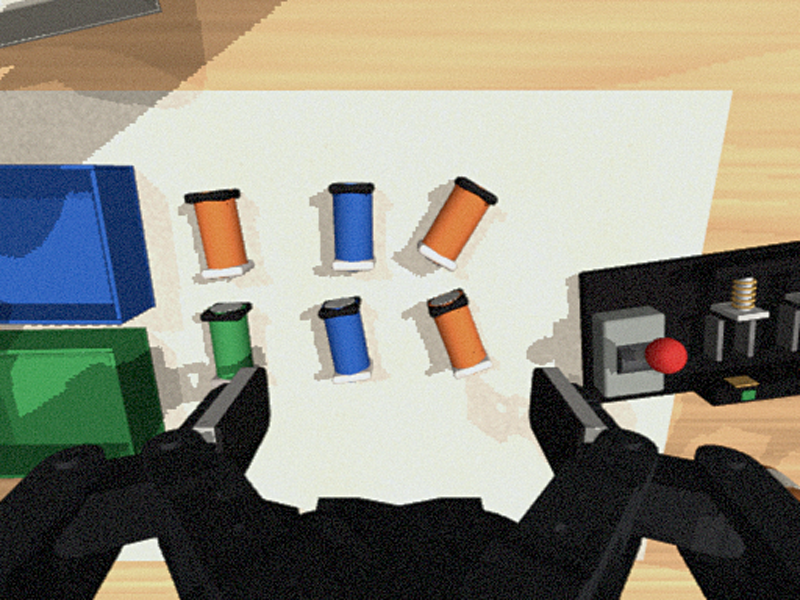

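View pics/w1c.png

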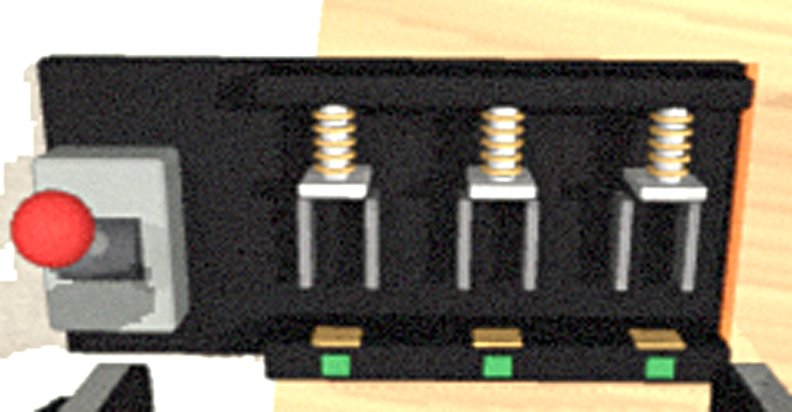

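The wrist picture shows the cells, all with the black minus end towards the robot. Positions at 800x600 scale:
- **Orange:** (219,235), (458,223) and (459,333)
- **Blue:** (353,227) and (345,340)
- **Green:** (230,340)
- **Blue tub:** near rim at x ≈ 95–105

Next I'll work out the positions.

```bash
cat >> h.py <<'E'
def cells(st,im):
    out=[]
    for c in ("orange","blue","green"):
        for p,a,m in blobs(im,c,300):
            if a>4000: continue
            ys,xs=np.nonzero(m);W=toworld("wrist",np.c_[xs,ys],.022,st)[:,:2]
            (cx,cy),(w,h),an=cv2.minAreaRect((W*1000).astype(np.float32))
            u=np.linalg.svd(W-W.mean(0),full_matrices=False)[2][0]
            if u[0]<0:u=-u
            out.append((c,p,a,(np.array([cx,cy])/1e3).round(4),W.mean(0).round(4),(round(w),round(h)),round(np.degrees(np.arctan2(u[1],u[0])),1)))
    return out
E
python3 - <<'E'
from h import *
from scipy.optimize import least_squares
st,im=load("pics/w2.png")
for o in cells(st,im): print(*o)
f=512/800
print("blue rim",toworld("wrist",np.array([(95,168),(105,305)])*f,.05,st).round(3),"bottom",toworld("wrist",np.array([(133,166),(155,320)])*f,0,st).round(3))
print("green rim",toworld("wrist",np.array([(110,350),(133,470)])*f,.05,st).round(3))
st,im=load("pics/w1.png")
b=lambda x,y:(125+x/3.3,125+y/3.3)
L=[(b(305,290),(18,-75,31)),(b(371,290),(18,-49,31)),(b(463,290),(18,-13,31)),(b(530,290),(18,13,31)),(b(622,290),(18,49,31)),(b(688,290),(18,75,31)),(b(335,190),(-23,-62,48)),(b(502,190),(-23,0,48)),(b(671,190),(-23,62,48)),(b(270,378),(51,-98,48)),(b(728,378),(51,98,48)),(b(42,60),(-69,-180,15))]
uv=np.array([a for a,_ in L]);P=np.array([c for _,c in L])/1e3
def W(x):c,s=np.cos(x[2]),np.sin(x[2]);return P@np.array([[c,s,0],[-s,c,0],[0,0,1]])+[x[0],x[1],0]
F=lambda x:(topix("wrist",W(x),st)-uv).ravel()
r=least_squares(F,[.52,.3,.15],loss="soft_l1");print(r.x.round(4),np.degrees(r.x[2]));print(F(r.x).reshape(-1,2).round(1).tolist())
E
```

```text
orange [291.2 142. ] 1006 [0.429  0.0145] [0.4288 0.0146] (30, 54) -30.0
orange [140.8 149. ] 1032 [ 0.4379 -0.1731] [ 0.4374 -0.1733] (54, 32) 4.7
orange [294.2 215.7] 757 [0.528  0.0224] [0.5268 0.0222] (54, 29) 21.8
blue [225.6 144.7] 958 [ 0.4328 -0.0672] [ 0.4322 -0.067 ] (29, 53) -0.3
blue [222.  219.5] 773 [ 0.5331 -0.0746] [ 0.5321 -0.0749] (53, 29) 8.4
blue rim [[ 0.388 -0.245  0.05 ]
 [ 0.489 -0.257  0.05 ]] bottom [[ 0.386 -0.247  0.   ]
 [ 0.518 -0.249  0.   ]]
green rim [[ 0.526 -0.26   0.05 ]
 [ 0.638 -0.26   0.05 ]]
[0.5151 0.3126 0.154 ] 8.82399719506305
[[0.5, -1.0], [0.5, -1.0], [0.3, -0.9], [0.0, -0.9], [-0.2, -0.9], [-0.2, -0.8], [-0.7, 2.2], [0.3, 2.3], [0.6, 2.3], [-7.8, 1.4], [7.3, 1.5], [-3.4, -0.3]]
```

```bash
cat >> h.py <<'E'
CH=np.array([.5150,.3128]);CY=8.85
def pose(x,y,z,yaw,tilt=0):
    a=np.radians(yaw)
    return np.array([x,y,z]),R.from_matrix(np.c_[[np.cos(a),np.sin(a),0],[np.sin(a),-np.cos(a),0],[0,0,-1]])*R.from_euler("y",tilt,degrees=True)
def bay(b,xm,zm,th,e=0,up=14):
    """TCP pose for cell minus end centre at charger (xm,zm) mm, plus end raised th deg; cell centre is e mm towards plus from the TCP, up mm behind it"""
    t=np.radians(th);c,s=np.cos(t),np.sin(t)
    X=xm+(35-e)*c+up*s; Z=zm+(35-e)*s-up*c; Y={1:62,2:0,3:-62}[b]
    a=np.radians(CY);w=CH+np.array([np.cos(a)*X-np.sin(a)*Y,np.sin(a)*X+np.cos(a)*Y])/1e3
    return pose(w[0],w[1],Z/1e3,180+CY,-th)
def plan(wps,st=None):
    st=st or readout.get_state();p,r=st["position"],rot(st["ee_rot"])
    for (q,g),n in wps:
        d=r.inv().apply(q-p)*1e3;t=np.degrees((r.inv()*g).as_rotvec())/6
        print(n,"x shift",(d/n).round(1).tolist(),"turn",(t/n).round(2).tolist());p,r=q,g
E
python3 - <<'E'
from h import *
plan([(pose(.4605,-.03,.2313,201.8),4),(pose(.528,.0224,.08,201.8),4),(pose(.528,.0224,.003,201.8),3),(pose(.528,.0224,.16,201.8),4),(pose(.528,.0224,.16,188.85),3),(bay(1,-12,90,24),6)])
E
```

```text
4 x shift [-0.0, -0.1, -0.0] turn [0.0, 0.0, -0.91]
4 x shift [-20.5, 5.9, 37.8] turn [0.0, 0.0, 0.0]
3 x shift [0.0, 0.0, 25.7] turn [0.0, 0.0, 0.0]
4 x shift [0.0, 0.0, -39.2] turn [0.0, 0.0, 0.0]
3 x shift [0.0, 0.0, 0.0] turn [0.0, 0.0, 0.72]
6 x shift [-9.6, 58.5, 11.4] turn [0.0, -0.67, 0.0]
```

```bash
python3 -m handwheel '[[[0,0,0],[0,0,-0.91],-0.3],[[0,0,0],[0,0,-0.91],-0.3],[[0,0,0],[0,0,-0.91],-0.3],[[0,0,0],[0,0,-0.91],-0.3],[[-20.5,6,38],[0,0,0],-0.3],[[-20.5,6,38],[0,0,0],-0.3],[[-20.5,6,38],[0,0,0],-0.3],[[-20.5,6,38],[0,0,0],-0.3],[[0,0,25],[0,0,0],-0.3],[[0,0,25],[0,0,0],-0.3],[[0,0,20],[0,0,0],-0.3],[[0,0,6],[0,0,0],-0.3],[[0,0,0],[0,0,0],-0.3]]' 80
python3 - <<'E'
from h import *
st,im=snap("wrist","pics/w3.png");cv2.imwrite("pics/w3b.png",cv2.convertScaleAbs(im,alpha=1.5))
plan([(pose(.528,.0224,.003,201.8),1)])
E
```

```text
clock: 5.32
position: [0.5277, 0.0231, 0.0033]
ee_rot: [-0.0, -0.19, 0.982, 0.0]
contact_force: [0.7, -0.1, -0.1]
width: 0.0558
gripper_force: 0.0
1 x shift [0.4, -0.4, 0.8] turn [-0.0, 0.01, 0.02]
```

View pics/w3b.png

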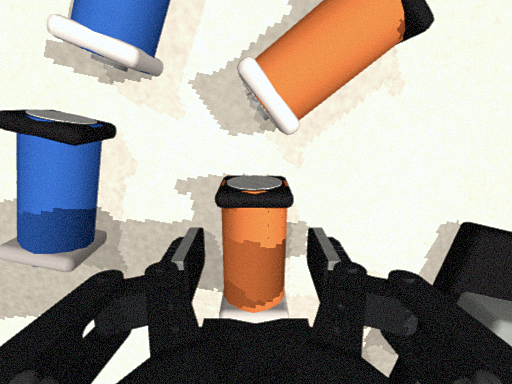

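```bash
python3 - <<'E'
from h import *
st,im=load("pics/w3.png");t=rot(st["ee_rot"])
for x in (35,27,-27): 
    P=st["position"]+t.apply([x/1e3,0,0]);P[2]=.034;Q=P.copy();Q[2]=.033;print(x,topix("wrist",P,st).round(1),topix("wrist",[P[0],P[1],0],st).round(1))
g=im[150:240,255].astype(int);print(g.tolist()[25:70])
E
python3 -m handwheel '[[[0,0,0],[0,0,0],1],[[0,0,0],[0,0,0],1],[[0,0,0],[0,0,0],1],[[0,0,0],[0,0,0],1],[[0,0,0],[0,0,0],1],[[0,0,-10],[0,0,0],1],[[0,0,-36],[0,0,0],1],[[0,0,-36],[0,0,0],1],[[0,0,-36],[0,0,0],1],[[0,0,-36],[0,0,0],1],[[0,0,0],[0,0,0.72],1],[[0,0,0],[0,0,0.72],1],[[0,0,0],[0,0,0.72],1],[[0,0,0],[0,0,0],1]]' 80
python3 - <<'E'
from h import *
snap("wrist","pics/w4.png")
plan([(bay(1,-12,95,24),7),(bay(1,-12,70,24),1)])
E
```

```text
35 [[255.7 198.1]] [[255.5 178.8]]
27 [[255.7 215.9]] [[255.5 193.1]]
-27 [[255.7 321. ]] [[255.5 279.7]]
[[104, 109, 107], [74, 75, 77], [71, 73, 73], [71, 75, 75], [68, 71, 69], [73, 79, 79], [69, 75, 73], [71, 72, 73], [66, 71, 73], [67, 68, 70], [74, 77, 75], [75, 77, 78], [67, 71, 71], [73, 74, 71], [118, 121, 120], [40, 45, 56], [18, 51, 105], [58, 106, 171], [37, 68, 113], [16, 19, 33], [25, 20, 19], [23, 20, 25], [25, 26, 26], [18, 9, 17], [30, 27, 31], [21, 22, 23], [30, 30, 33], [18, 20, 18], [24, 28, 24], [4, 4, 14], [24, 25, 25], [19, 15, 13], [19, 29, 55], [52, 100, 169], [53, 99, 164], [45, 93, 157], [41, 92, 156], [52, 100, 162], [51, 98, 161], [47, 92, 159], [54, 102, 162], [50, 96, 160], [51, 98, 161], [49, 96, 160], [46, 93, 157]]
clock: 7.12
position: [0.5274, 0.0223, 0.1576]
ee_rot: [0.0, -0.078, 0.997, -0.0]
contact_force: [-0.4, 0.7, -1.1]
width: 0.0294
gripper_force: 79.3
7 x shift [-8.4, 50.1, 8.7] turn [0.0, -0.57, 0.0]
1 x shift [10.2, 0.0, 22.8] turn [0.0, 0.0, 0.0]
```

```bash
python3 - <<'E'
from h import *
def seq(b,e=0):
    q=bay(b,-12,95,24,e)[0]
    w=[(pose(*q,180+CY),7),(bay(b,-12,95,24,e),4),(bay(b,-12,43,24,e),3),(bay(b,-41,43,24,e),5)]
    for th in (20,15,10,5,0): w.append((bay(b,-41,43,th,e),1))
    w+=[(bay(b,-35.5,43,0,e),2)]
    return w
plan(seq(1))
E
```

```text
7 x shift [-8.4, 50.1, 8.7] turn [-0.0, 0.0, 0.0]
4 x shift [0.0, 0.0, 0.0] turn [0.0, -1.0, 0.0]
3 x shift [7.1, 0.0, 15.8] turn [0.0, 0.0, 0.0]
5 x shift [5.3, -0.0, -2.4] turn [0.0, 0.0, 0.0]
1 x shift [1.1, 0.0, 2.4] turn [-0.0, 0.67, -0.0]
1 x shift [1.4, -0.0, 3.0] turn [0.0, 0.83, 0.0]
1 x shift [1.4, -0.0, 3.0] turn [-0.0, 0.83, -0.0]
1 x shift [1.4, 0.0, 3.0] turn [-0.0, 0.83, 0.0]
1 x shift [1.4, -0.0, 3.0] turn [0.0, 0.83, 0.0]
2 x shift [-2.7, -0.0, 0.0] turn [0.0, 0.0, 0.0]
```

```bash
python3 -m handwheel '[[[-8.4,50,4],[0,0,0],1],[[-8.4,50,4],[0,0,0],1],[[-8.4,50,4],[0,0,0],1],[[-8.4,50,4],[0,0,0],1],[[-8.4,50,15],[0,0,0],1],[[-8.4,50,15],[0,0,0],1],[[-8.4,50.5,15],[0,0,0],1],[[0,0,0],[0,-1,0],1],[[0,0,0],[0,-1,0],1],[[0,0,0],[0,-1,0],1],[[0,0,0],[0,-1,0],1],[[0,0,0],[0,0,0],1],[[0,0,0],[0,0,0],1]]' 80
python3 - <<'E'
from h import *
st,im=snap("wrist","pics/w5.png");cv2.imwrite("pics/w5b.png",cv2.convertScaleAbs(im,alpha=1.8))
plan([(bay(1,-12,95,24),1),(bay(1,-12,43,24),3)])
E
```

```text
clock: 8.8
position: [0.5325, 0.3783, 0.097]
ee_rot: [0.207, -0.076, 0.975, 0.016]
contact_force: [1.4, -0.1, -1.7]
width: 0.0294
gripper_force: 79.6
1 x shift [2.4, -0.0, -0.3] turn [0.01, 0.01, 0.0]
3 x shift [7.1, 0.0, 15.8] turn [0.0, 0.0, 0.0]
```

View pics/w5b.png

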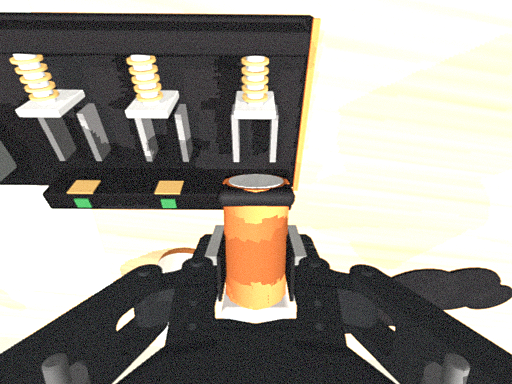

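The cell is centred on the bay 1 plate: both sit at col ≈ 255. I'll lower it, then press back and watch the force.

```bash
python3 -m handwheel '[[[2.4,0,0],[0,0,0],1],[[7,0,15.8],[0,0,0],1],[[7,0,15.8],[0,0,0],1],[[7,0,15.8],[0,0,0],1],[[0,0,0],[0,0,0],1],[[0,0,0],[0,0,0],1]]' 80
python3 -m handwheel '[[[5.5,0,-2.4],[0,0,0],1],[[5.5,0,-2.4],[0,0,0],1],[[0,0,0],[0,0,0],1],[[0,0,0],[0,0,0],1]]' 80
python3 -m handwheel '[[[5.5,0,-2.4],[0,0,0],1],[[5.5,0,-2.4],[0,0,0],1],[[5.5,0,-2.4],[0,0,0],1],[[0,0,0],[0,0,0],1],[[0,0,0],[0,0,0],1]]' 80
python3 - <<'E'
from h import *
plan([(bay(1,-41,43,24),1)])
E
```

```text
clock: 9.6
position: [0.5327, 0.3783, 0.0473]
ee_rot: [0.21, -0.076, 0.975, 0.017]
contact_force: [-1.9, -3.5, 13.2]
width: 0.0297
gripper_force: 82.9
clock: 10.1
position: [0.5224, 0.3787, 0.0475]
ee_rot: [0.212, -0.076, 0.974, 0.019]
contact_force: [2.4, 0.9, 7.5]
width: 0.0299
gripper_force: 81.6
clock: 10.72
position: [0.5043, 0.3758, 0.0466]
ee_rot: [0.212, -0.076, 0.974, 0.019]
contact_force: [8.6, 1.5, 5.1]
width: 0.0292
gripper_force: 81.3
1 x shift [3.1, -1.9, 0.9] turn [0.05, 0.09, 0.01]
```

```bash
python3 -m handwheel '[[[1.1,0,2.4],[0,0.67,0],1],[[1.4,0,3],[0,0.83,0],1],[[1.4,0,3],[0,0.83,0],1],[[0,0,0],[0,0,0],1],[[0,0,0],[0,0,0],1]]' 80
python3 -m handwheel '[[[1.4,0,3],[0,0.83,0],1],[[1.4,0,3],[0,0.83,0],1],[[0,0,0],[0,0,0],1],[[0,0,0],[0,0,0],1]]' 80
python3 - <<'E'
from h import *
plan([(bay(1,-41,43,0),1)])
st,im=snap("wrist","pics/w6.png");cv2.imwrite("pics/w6b.png",cv2.convertScaleAbs(im,alpha=1.8))
E
```

```text
clock: 11.35
position: [0.5041, 0.3748, 0.0361]
ee_rot: [0.092, -0.077, 0.993, 0.009]
contact_force: [7.8, 2.0, 2.9]
width: 0.0294
gripper_force: 80.9
clock: 11.85
position: [0.5034, 0.3746, 0.031]
ee_rot: [0.007, -0.077, 0.997, 0.002]
contact_force: [7.5, 1.3, 9.3]
width: 0.0295
gripper_force: 87.5
1 x shift [4.1, -0.8, 2.0] turn [0.03, 0.13, 0.01]
```

View pics/w6b.png

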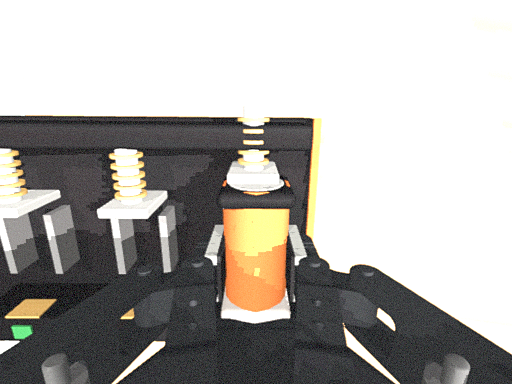

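```bash
python3 -m handwheel '[[[-1.5,0,0],[0,0.1,0],1],[[-1.5,0,0],[0,0,0],1],[[-1.5,0,0],[0,0,0],1],[[0,0,0],[0,0,0],1],[[0,0,0],[0,0,0],1]]' 80
python3 -m handwheel '[[[0,0,0],[0,0,0],0],[[0,0,0],[0,0,0],0],[[0,0,0],[0,0,0],0],[[0,0,0],[0,0,0],-0.1],[[0,0,-30],[0,0,0],-0.1],[[0,0,-40],[0,0,0],-0.1],[[10,0,-40],[0,0,0],-0.1],[[0,0,0],[0,0,0],-0.1]]'
python3 - <<'E'
from h import *
st,im=snap("wrist","pics/w7.png");cv2.imwrite("pics/w7b.png",cv2.convertScaleAbs(im,alpha=1.8))
E
```

```text
clock: 12.52
position: [0.5037, 0.3745, 0.0308]
ee_rot: [-0.002, -0.077, 0.997, 0.001]
contact_force: [0.9, 1.0, 14.1]
width: 0.0295
gripper_force: 90.4
clock: 13.52
position: [0.494, 0.3728, 0.1414]
ee_rot: [-0.002, -0.078, 0.997, 0.001]
contact_force: [0.2, -1.5, -0.6]
width: 0.0474
gripper_force: 0.0
```

View pics/w7b.png

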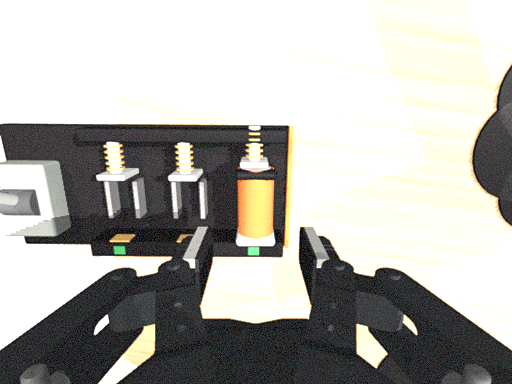

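```bash
cat >> h.py <<'E'
def seq(b,e=0,up=12):
    q=bay(b,-12,95,24,e,up)[0]
    w=[(pose(*q,180+CY),6),(bay(b,-12,95,24,e,up),4),(bay(b,-12,49,24,e,up),3),(bay(b,-30,49,24,e,up),4),(bay(b,-42,43,24,e,up),3)]
    for th in (19,14,9.5,5,0): w.append((bay(b,-42,43,th,e,up),1))
    return w+[(bay(b,-36,43,0,e,up),3)]
def chk(st,b):
    Y={1:62,2:0,3:-62}[b];a=np.radians(CY)
    for n,P in {"minus top edge":(-35,Y,60),"black in":(-27,Y,60),"white in":(27,Y,60),"white out":(33,Y,60),"wall face":(35,Y,48),"wall back":(51,Y,48),"plate":(-35,Y,48)}.items():
        X,y,z=np.array(P)/1e3;print(n,topix("wrist",[CH[0]+np.cos(a)*X-np.sin(a)*y,CH[1]+np.sin(a)*X+np.cos(a)*y,z],st).round(0).tolist()[0])
E
python3 - <<'E'
from h import *
st,im=load("pics/w7.png");chk(st,1)
print([(i+150,*im[i+150,256].tolist()) for i in range(0,110,2)])
plan([(pose(.429,.0145,.13,180+CY),8),(pose(.429,.0145,.13,150),7),(pose(.429,.0145,.003,150),4)])
print(readout.get_state()["qpos"])
E
```

```text
minus top edge [255.0, 170.0]
black in [255.0, 180.0]
white in [255.0, 240.0]
white out [255.0, 246.0]
wall face [255.0, 242.0]
wall back [255.0, 257.0]
plate [255.0, 167.0]
[(150, 110, 145, 161), (152, 165, 199, 209), (154, 208, 208, 208), (156, 120, 166, 185), (158, 128, 153, 163), (160, 206, 211, 211), (162, 135, 137, 139), (164, 205, 209, 211), (166, 203, 207, 210), (168, 119, 122, 124), (170, 120, 127, 142), (172, 33, 67, 116), (174, 47, 39, 40), (176, 45, 45, 45), (178, 31, 25, 25), (180, 80, 141, 217), (182, 80, 140, 210), (184, 75, 136, 208), (186, 74, 134, 206), (188, 74, 136, 207), (190, 78, 138, 209), (192, 77, 137, 208), (194, 75, 136, 208), (196, 78, 139, 208), (198, 75, 135, 208), (200, 75, 136, 207), (202, 78, 140, 209), (204, 75, 137, 207), (206, 77, 138, 208), (208, 75, 137, 208), (210, 77, 141, 209), (212, 74, 134, 206), (214, 76, 137, 208), (216, 74, 136, 207), (218, 77, 138, 208), (220, 73, 135, 206), (222, 79, 138, 210), (224, 79, 140, 209), (226, 74, 138, 207), (228, 77, 140, 208), (230, 77, 138, 208), (232, 79, 140, 208), (234, 73, 136, 207), (236, 72, 133, 206), (238, 100, 148, 206), (240, 219, 218, 213), (242, 221, 218, 215), (244, 207, 212, 217), (246, 71, 89, 106), (248, 98, 167, 78), (250, 97, 165, 81), (252, 100, 167, 84), (254, 98, 163, 79), (256, 37, 43, 58), (258, 151, 194, 216)]
8 x shift [14.8, -42.9, 1.2] turn [0.0, -0.01, 0.0]
7 x shift [0.0, 0.0, 0.0] turn [0.0, 0.0, 0.92]
4 x shift [0.0, 0.0, 31.8] turn [0.0, 0.0, 0.0]
[ 0.53173844  0.40326384  1.54749282  0.0037765   1.19657493 -1.19589407]
```

Bay 1's spacer edges sit within 1–2 px of where a home cell should be, so it is seated. Next is the orange cell at (.429,.0145).

```bash
python3 -m handwheel '[[[14.8,-43,0],[0,0,0],-0.3],[[14.8,-43,0],[0,0,0],-0.3],[[14.8,-43,0],[0,0,0],-0.3],[[14.8,-43,0],[0,0,0],-0.3],[[14.8,-43,0],[0,0,0],-0.3],[[14.8,-43,0],[0,0,0],-0.3],[[14.8,-43,0],[0,0,0],-0.3],[[14.8,-42,10],[0,0,0],-0.3],[[0,0,0],[0,0,0.92],-0.3],[[0,0,0],[0,0,0.92],-0.3],[[0,0,0],[0,0,0.92],-0.3],[[0,0,0],[0,0,0.92],-0.3],[[0,0,0],[0,0,0.92],-0.3],[[0,0,0],[0,0,0.92],-0.3],[[0,0,0],[0,0,0.92],-0.3],[[0,0,0],[0,0,0],-0.3],[[0,0,0],[0,0,0],-0.3]]' 80
python3 - <<'E'
from h import *
st,im=snap("wrist","pics/w8.png")
for o in cells(st,im): print(*o)
plan([(pose(.429,.0145,.003,150),4)])
E
```

```text
clock: 15.7
position: [0.4281, 0.0145, 0.1282]
ee_rot: [-0.005, 0.256, 0.967, -0.002]
contact_force: [-0.2, 0.8, 0.2]
width: 0.0554
gripper_force: 0.0
orange [258.2 192.7] 1706 [0.4323 0.0132] [0.4312 0.014 ] (30, 55) -30.2
orange [ 91.1 269.6] 448 [ 0.4183 -0.1734] [ 0.4181 -0.1716] (18, 40) -86.8
blue [179.2 221.8] 776 [ 0.4193 -0.0658] [ 0.419  -0.0658] (27, 33) -84.7
blue [ 21.5 302.9] 2276 [ 0.4114 -0.2713] [ 0.4134 -0.2598] (50, 99) -64.7
blue [230.8 309.3] 734 [ 0.5317 -0.0731] [ 0.5274 -0.0733] (51, 32) 36.7
4 x shift [-0.4, 0.3, 31.3] turn [-0.02, -0.02, 0.01]
```

```bash
python3 -m handwheel '[[[-2,0,31],[0,0,0],-0.3],[[0,0,31],[0,0,0],-0.3],[[0,0,31],[0,0,0],-0.3],[[0,0,32],[0,0,0],-0.3],[[0,0,0],[0,0,0],-0.3],[[0,0,0],[0,0,0],1],[[0,0,0],[0,0,0],1],[[0,0,0],[0,0,0],1],[[0,0,0],[0,0,0],1],[[0,0,0],[0,0,0],1],[[0,0,-10],[0,0,0],1],[[0,0,-36],[0,0,0],1],[[0,0,-36],[0,0,0],1],[[0,0,-36],[0,0,0],1],[[0,0,-36],[0,0,0],1],[[0,0,0],[0,0,0],1]]' 80
python3 - <<'E'
from h import *
p=readout.get_state()["position"];plan([(pose(*p,188.85),7)]+seq(2))
E
```

```text
clock: 17.75
position: [0.4326, 0.0133, 0.1609]
ee_rot: [-0.001, 0.257, 0.967, -0.001]
contact_force: [0.4, -0.2, -0.1]
width: 0.0296
gripper_force: 79.3
7 x shift [0.0, 0.0, 0.0] turn [-0.0, -0.0, -0.92]
6 x shift [-25.4, 47.2, 10.4] turn [0.0, 0.0, 0.0]
4 x shift [0.0, 0.0, 0.0] turn [0.0, -1.0, 0.0]
3 x shift [6.2, 0.0, 14.0] turn [0.0, 0.0, 0.0]
4 x shift [4.1, 0.0, -1.8] turn [0.0, 0.0, 0.0]
3 x shift [4.5, 0.0, 0.2] turn [0.0, 0.0, 0.0]
1 x shift [1.2, 0.0, 3.0] turn [0.0, 0.83, 0.0]
1 x shift [1.2, -0.0, 3.0] turn [-0.0, 0.83, -0.0]
1 x shift [1.0, -0.0, 2.7] turn [0.0, 0.75, 0.0]
1 x shift [1.0, 0.0, 2.7] turn [-0.0, 0.75, -0.0]
1 x shift [1.2, 0.0, 3.0] turn [0.0, 0.83, 0.0]
3 x shift [-2.0, -0.0, 0.0] turn [0.0, 0.0, 0.0]
```

```bash
python3 -m handwheel '[[[0,0,0],[0,0,-0.92],1],[[0,0,0],[0,0,-0.92],1],[[0,0,0],[0,0,-0.92],1],[[0,0,0],[0,0,-0.92],1],[[0,0,0],[0,0,-0.92],1],[[0,0,0],[0,0,-0.92],1],[[0,0,0],[0,0,-0.92],1],[[-25.4,47.2,0],[0,0,0],1],[[-25.4,47.2,5],[0,0,0],1],[[-25.4,47.2,5],[0,0,0],1],[[-25.4,47.2,16],[0,0,0],1],[[-25.4,47.2,18],[0,0,0],1],[[-25.4,47.2,18],[0,0,0],1],[[0,0,0],[0,-1,0],1],[[0,0,0],[0,-1,0],1],[[0,0,0],[0,-1,0],1],[[0,0,0],[0,-1,0],1],[[0,0,0],[0,0,0],1],[[0,0,0],[0,0,0],1]]' 80
python3 - <<'E'
from h import *
snap("wrist","pics/w9.png");plan(seq(2)[1:5])
E
```

```text
clock: 20.12
position: [0.5373, 0.317, 0.0943]
ee_rot: [0.202, -0.076, 0.976, 0.016]
contact_force: [1.7, -0.1, -1.9]
width: 0.0299
gripper_force: 79.5
4 x shift [-0.7, -0.2, -0.7] turn [0.0, -0.02, 0.0]
3 x shift [6.2, 0.0, 14.0] turn [0.0, 0.0, 0.0]
4 x shift [4.1, 0.0, -1.8] turn [0.0, 0.0, 0.0]
3 x shift [4.5, 0.0, 0.2] turn [0.0, 0.0, 0.0]
```

```bash
python3 -m handwheel '[[[-2.8,-0.8,-2.8],[0,0,0],1],[[6.2,0,14],[0,0,0],1],[[6.2,0,14],[0,0,0],1],[[6.2,0,14],[0,0,0],1],[[0,0,0],[0,0,0],1],[[0,0,0],[0,0,0],1]]' 80
python3 -m handwheel '[[[4.1,0,-1.8],[0,0,0],1],[[4.1,0,-1.8],[0,0,0],1],[[4.1,0,-1.8],[0,0,0],1],[[4.1,0,-1.8],[0,0,0],1],[[0,0,0],[0,0,0],1]]' 80
python3 -m handwheel '[[[4.5,0,0],[0,0,0],1],[[4.5,0,0],[0,0,0],1],[[4.5,0,0.6],[0,0,0],1],[[0,0,0],[0,0,0],1],[[0,0,0],[0,0,0],1]]' 80
python3 - <<'E'
from h import *
snap("wrist","pics/w10.png");plan(seq(2)[4:])
E
```

```text
clock: 20.92
position: [0.5386, 0.3164, 0.0526]
ee_rot: [0.203, -0.076, 0.976, 0.016]
contact_force: [0.3, -0.2, -2.1]
width: 0.0296
gripper_force: 79.5
clock: 21.55
position: [0.5212, 0.314, 0.0533]
ee_rot: [0.204, -0.076, 0.976, 0.016]
contact_force: [4.2, -0.3, -1.2]
width: 0.0293
gripper_force: 79.5
clock: 22.18
position: [0.5129, 0.3141, 0.05]
ee_rot: [0.208, -0.076, 0.975, 0.018]
contact_force: [7.7, 0.1, 5.9]
width: 0.0295
gripper_force: 79.8
3 x shift [1.5, -0.6, 0.7] turn [0.01, 0.0, 0.0]
1 x shift [1.2, 0.0, 3.0] turn [0.0, 0.83, 0.0]
1 x shift [1.2, -0.0, 3.0] turn [-0.0, 0.83, -0.0]
1 x shift [1.0, -0.0, 2.7] turn [0.0, 0.75, 0.0]
1 x shift [1.0, 0.0, 2.7] turn [-0.0, 0.75, -0.0]
1 x shift [1.2, 0.0, 3.0] turn [0.0, 0.83, 0.0]
3 x shift [-2.0, -0.0, 0.0] turn [0.0, 0.0, 0.0]
```

```bash
python3 -m handwheel '[[[1.2,0,3],[0,0.83,0],1],[[1.2,0,3],[0,0.83,0],1],[[1,0,2.7],[0,0.75,0],1],[[0,0,0],[0,0,0],1],[[0,0,0],[0,0,0],1]]' 80
python3 -m handwheel '[[[1,0,2.7],[0,0.75,0],1],[[1.2,0,3],[0,0.83,0],1],[[0,0,0],[0,0,0],1],[[0,0,0],[0,0,0],1]]' 80
python3 - <<'E'
from h import *
plan(seq(2)[-2:])
E
```

```text
clock: 22.85
position: [0.513, 0.3138, 0.0395]
ee_rot: [0.083, -0.077, 0.994, 0.008]
contact_force: [7.0, 2.2, 3.4]
width: 0.0299
gripper_force: 79.8
clock: 23.35
position: [0.5114, 0.3132, 0.0327]
ee_rot: [0.001, -0.077, 0.997, 0.002]
contact_force: [6.7, 2.5, 2.0]
width: 0.0295
gripper_force: 79.9
1 x shift [3.5, -0.9, 1.7] turn [0.03, 0.02, -0.0]
3 x shift [-2.0, -0.0, 0.0] turn [0.0, 0.0, 0.0]
```

```bash
python3 -m handwheel '[[[0,0,2],[0,0,0],1],[[-1,0,0],[0,0.05,0],1],[[-1,0,0],[0,0,0],1],[[0,0,0],[0,0,0],1],[[0,0,0],[0,0,0],1]]' 80
python3 -m handwheel '[[[0,0,0],[0,0,0],0],[[0,0,0],[0,0,0],0],[[0,0,0],[0,0,0],0],[[0,0,0],[0,0,0],-0.1],[[0,0,-30],[0,0,0],-0.1],[[0,0,-40],[0,0,0],-0.1],[[10,0,-40],[0,0,0],-0.1],[[0,0,0],[0,0,0],-0.1]]'
python3 - <<'E'
from h import *
st,im=snap("wrist","pics/w11.png");chk(st,2)
u=int(topix("wrist",[.5150,.3128,.06],st)[0,0])
print(u,[(i,*im[i,u].tolist()) for i in list(range(160,184,2))+list(range(232,260,2))])
plan([(pose(.4379,-.1731,.13,180+CY),11),(pose(.4379,-.1731,.13,184.7),1),(pose(.4379,-.1731,.003,184.7),4)])
E
```

```text
clock: 23.98
position: [0.5116, 0.313, 0.0319]
ee_rot: [-0.003, -0.077, 0.997, 0.001]
contact_force: [2.8, 0.6, 10.7]
width: 0.0296
gripper_force: 80.9
clock: 24.98
position: [0.5014, 0.3111, 0.1426]
ee_rot: [-0.004, -0.078, 0.997, 0.001]
contact_force: [-0.3, 0.3, 0.9]
width: 0.0469
gripper_force: 0.0
minus top edge [255.0, 173.0]
black in [255.0, 182.0]
white in [255.0, 242.0]
white out [255.0, 248.0]
wall face [255.0, 244.0]
wall back [255.0, 259.0]
plate [255.0, 170.0]
254 [(160, 130, 166, 182), (162, 203, 206, 207), (164, 126, 130, 131), (166, 208, 214, 215), (168, 206, 210, 211), (170, 120, 124, 124), (172, 104, 124, 157), (174, 31, 54, 94), (176, 48, 46, 47), (178, 41, 44, 40), (180, 28, 26, 42), (182, 77, 138, 217), (232, 76, 138, 209), (234, 74, 136, 209), (236, 80, 139, 211), (238, 71, 137, 211), (240, 188, 201, 212), (242, 221, 219, 215), (244, 222, 222, 217), (246, 185, 195, 212), (248, 51, 94, 55), (250, 100, 167, 80), (252, 100, 166, 83), (254, 103, 169, 84), (256, 81, 138, 65), (258, 61, 80, 105)]
11 x shift [12.4, -42.6, 1.1] turn [0.0, -0.01, 0.0]
1 x shift [0.0, 0.0, 0.0] turn [0.0, 0.0, 0.69]
4 x shift [0.0, 0.0, 31.8] turn [0.0, 0.0, 0.0]
```

Bay 2 shows the same profile, so it is home too. Next is the third orange cell.

```bash
python3 -m handwheel '[[[12.4,-42.6,0],[0,0,0],-0.3],[[12.4,-42.6,0],[0,0,0],-0.3],[[12.4,-42.6,0],[0,0,0],-0.3],[[12.4,-42.6,0],[0,0,0],-0.3],[[12.4,-42.6,0],[0,0,0],-0.3],[[12.4,-42.6,0],[0,0,0],-0.3],[[12.4,-42.6,0],[0,0,0],-0.3],[[12.4,-42.6,0],[0,0,0],-0.3],[[12.4,-42.6,0],[0,0,0],-0.3],[[12.4,-42.6,0],[0,0,0],-0.3],[[12.4,-42.6,12],[0,0,0.69],-0.3],[[0,0,0],[0,0,0],-0.3],[[0,0,0],[0,0,0],-0.3]]' 80
python3 - <<'E'
from h import *
st,im=snap("wrist","pics/w12.png")
for o in cells(st,im): print(*o)
plan([(pose(.4379,-.1731,.003,184.7),4)])
E
```

```text
clock: 26.65
position: [0.4367, -0.1732, 0.128]
ee_rot: [-0.008, -0.041, 0.999, 0.0]
contact_force: [-0.4, 0.6, -0.8]
width: 0.0553
gripper_force: 0.0
orange [253.  193.4] 1448 [ 0.4404 -0.1748] [ 0.4394 -0.1752] (54, 29) 6.4
blue [368.4 195.4] 1795 [ 0.4335 -0.0686] [ 0.4326 -0.0682] (56, 32) 2.1
blue [378.4 258.3] 964 [ 0.4959 -0.0474] [ 0.4956 -0.0463] (46, 31) 27.5
4 x shift [-0.7, -0.1, 31.3] turn [0.0, -0.04, 0.0]
```

```bash
python3 -m handwheel '[[[-2.5,-0.8,31],[0,-0.15,0],-0.3],[[0,0,31],[0,0,0],-0.3],[[0,0,31],[0,0,0],-0.3],[[0,0,32],[0,0,0],-0.3],[[0,0,0],[0,0,0],-0.3],[[0,0,0],[0,0,0],1],[[0,0,0],[0,0,0],1],[[0,0,0],[0,0,0],1],[[0,0,0],[0,0,0],1],[[0,0,0],[0,0,0],1],[[0,0,-10],[0,0,0],1],[[0,0,-36],[0,0,0],1],[[0,0,-36],[0,0,0],1],[[0,0,-36],[0,0,0],1],[[0,0,-36],[0,0,0],1],[[0,0,0],[0,0,0],1]]' 80
python3 - <<'E'
from h import *
p=readout.get_state()["position"];plan([(pose(*p,188.85),1)]+[(seq(3)[0][0],10)]+seq(3)[1:5])
E
```

```text
clock: 28.7
position: [0.4413, -0.1756, 0.1614]
ee_rot: [0.004, -0.041, 0.999, -0.003]
contact_force: [0.3, -0.4, -2.1]
width: 0.0295
gripper_force: 79.2
1 x shift [0.0, 0.0, 0.0] turn [-0.05, 0.08, -0.68]
10 x shift [-17.3, 40.9, 6.3] turn [0.0, 0.0, 0.0]
4 x shift [0.0, 0.0, 0.0] turn [0.0, -1.0, 0.0]
3 x shift [6.2, 0.0, 14.0] turn [0.0, 0.0, 0.0]
4 x shift [4.1, -0.0, -1.8] turn [0.0, 0.0, 0.0]
3 x shift [4.5, -0.0, 0.2] turn [0.0, 0.0, 0.0]
```

```bash
python3 -m handwheel '[[[0,0,0],[-0.05,0.08,-0.68],1],[[-17.3,40.9,0],[0,0,0],1],[[-17.3,40.9,0],[0,0,0],1],[[-17.3,40.9,0],[0,0,0],1],[[-17.3,40.9,0],[0,0,0],1],[[-17.3,40.9,0],[0,0,0],1],[[-17.3,40.9,0],[0,0,0],1],[[-17.3,40.9,0],[0,0,0],1],[[-17.3,40.9,0],[0,0,0],1],[[-17.3,40.9,0],[0,0,0],1],[[-17.3,40.9,0],[0,0,0],1],[[0,0,32],[0,0,0],1],[[0,0,32],[0,0,0],1],[[0,0,0],[0,-1,0],1],[[0,0,0],[0,-1,0],1],[[0,0,0],[0,-1,0],1],[[0,0,0],[0,-1,0],1],[[0,0,0],[0,0,0],1],[[0,0,0],[0,0,0],1]]' 80
python3 - <<'E'
from h import *
snap("wrist","pics/w13.png");plan([(seq(3)[1][0],1)]+seq(3)[2:5])
E
```

```text
clock: 31.08
position: [0.5479, 0.2566, 0.0949]
ee_rot: [0.204, -0.075, 0.976, 0.018]
contact_force: [-0.3, 0.2, -1.1]
width: 0.0297
gripper_force: 79.4
1 x shift [-1.5, -1.5, -2.7] turn [0.04, -0.05, -0.02]
3 x shift [6.2, 0.0, 14.0] turn [0.0, 0.0, 0.0]
4 x shift [4.1, -0.0, -1.8] turn [0.0, 0.0, 0.0]
3 x shift [4.5, -0.0, 0.2] turn [0.0, 0.0, 0.0]
```

```bash
python3 -m handwheel '[[[-1.5,-1.5,-2.7],[0,0,0],1],[[6.2,0,14],[0,0,0],1],[[6.2,0,14],[0,0,0],1],[[6.2,0,14],[0,0,0],1],[[0,0,0],[0,0,0],1],[[0,0,0],[0,0,0],1]]' 80
python3 -m handwheel '[[[4.1,0,-1.8],[0,0,0],1],[[4.1,0,-1.8],[0,0,0],1],[[4.1,0,-1.8],[0,0,0],1],[[4.1,0,-1.8],[0,0,0],1],[[0,0,0],[0,0,0],1]]' 80
python3 -m handwheel '[[[4.5,0,0],[0,0,0],1],[[4.5,0,0],[0,0,0],1],[[4.5,0,0.6],[0,0,0],1],[[0,0,0],[0,0,0],1],[[0,0,0],[0,0,0],1]]' 80
python3 - <<'E'
from h import *
plan(seq(3)[4:6])
E
```

```text
clock: 31.88
position: [0.5483, 0.2553, 0.0525]
ee_rot: [0.204, -0.075, 0.976, 0.018]
contact_force: [0.3, -1.5, -0.9]
width: 0.0296
gripper_force: 79.6
clock: 32.5
position: [0.531, 0.253, 0.0531]
ee_rot: [0.206, -0.075, 0.976, 0.019]
contact_force: [5.4, -0.4, -0.8]
width: 0.0295
gripper_force: 79.5
clock: 33.12
position: [0.5229, 0.253, 0.0497]
ee_rot: [0.21, -0.075, 0.975, 0.02]
contact_force: [7.7, 2.1, 6.4]
width: 0.0294
gripper_force: 79.7
3 x shift [1.6, -0.6, 0.5] turn [0.02, 0.02, -0.01]
1 x shift [1.2, 0.0, 3.0] turn [0.0, 0.83, 0.0]
```

Same signature as bay 2, so I'll tip it down.

```bash
python3 -m handwheel '[[[1.2,0,3],[0,0.83,0],1],[[1.2,0,3],[0,0.83,0],1],[[1,0,2.7],[0,0.75,0],1],[[0,0,0],[0,0,0],1],[[0,0,0],[0,0,0],1]]' 80
python3 -m handwheel '[[[1,0,2.7],[0,0.75,0],1],[[1.2,0,3],[0,0.83,0],1],[[0,0,0],[0,0,0],1],[[0,0,0],[0,0,0],1]]' 80
python3 - <<'E'
from h import *
plan(seq(3)[-2:])
E
```

```text
clock: 33.75
position: [0.5224, 0.2525, 0.0388]
ee_rot: [0.085, -0.076, 0.993, 0.01]
contact_force: [6.6, 2.4, 2.6]
width: 0.0295
gripper_force: 79.5
clock: 34.25
position: [0.5221, 0.2522, 0.0328]
ee_rot: [0.004, -0.077, 0.997, 0.004]
contact_force: [8.8, 1.0, 3.0]
width: 0.0296
gripper_force: 80.0
1 x shift [4.7, -1.0, 1.8] turn [0.06, 0.07, -0.01]
3 x shift [-2.0, 0.0, 0.0] turn [0.0, 0.0, 0.0]
```

```bash
python3 -m handwheel '[[[0,0,2],[0,0.07,0],1],[[-1,0,0],[0,0.05,0],1],[[-1,0,0],[0,0,0],1],[[0,0,0],[0,0,0],1],[[0,0,0],[0,0,0],1]]' 80
python3 -m handwheel '[[[0,0,0],[0,0,0],0],[[0,0,0],[0,0,0],0],[[0,0,0],[0,0,0],0],[[0,0,0],[0,0,0],-0.1],[[0,0,-30],[0,0,0],-0.1],[[0,0,-40],[0,0,0],-0.1],[[10,0,-40],[0,0,0],-0.1],[[0,0,0],[0,0,0],-0.1]]'
python3 - <<'E'
from h import *
st,im=snap("wrist","pics/w14.png");chk(st,3)
u=255
print(u,[(i,*im[i,u].tolist()) for i in list(range(160,190,2))+list(range(232,260,2))])
plan([(pose(.46,-.03,.23,180+CY),8),(pose(.46,-.03,.23,180),2)])
E
```

```text
clock: 34.88
position: [0.5221, 0.2521, 0.0323]
ee_rot: [-0.004, -0.077, 0.997, 0.003]
contact_force: [2.6, -0.0, 14.6]
width: 0.0296
gripper_force: 81.4
clock: 35.88
position: [0.5115, 0.2497, 0.1421]
ee_rot: [-0.006, -0.077, 0.997, 0.002]
contact_force: [0.7, -0.2, 0.7]
width: 0.0466
gripper_force: 0.0
minus top edge [255.0, 173.0]
black in [255.0, 182.0]
white in [255.0, 242.0]
white out [255.0, 248.0]
wall face [255.0, 244.0]
wall back [255.0, 260.0]
plate [255.0, 170.0]
255 [(160, 182, 187, 189), (162, 190, 195, 195), (164, 184, 189, 189), (166, 207, 211, 212), (168, 206, 209, 212), (170, 115, 119, 118), (172, 75, 111, 167), (174, 36, 45, 63), (176, 43, 45, 45), (178, 40, 38, 38), (180, 24, 38, 66), (182, 83, 145, 216), (184, 78, 140, 211), (186, 75, 138, 207), (188, 75, 136, 209), (232, 77, 138, 210), (234, 76, 140, 210), (236, 76, 137, 210), (238, 69, 134, 209), (240, 203, 210, 214), (242, 222, 219, 216), (244, 219, 220, 216), (246, 158, 173, 196), (248, 56, 107, 51), (250, 102, 169, 84), (252, 103, 167, 84), (254, 103, 168, 83), (256, 75, 120, 60), (258, 59, 79, 106)]
8 x shift [11.8, -33.5, -11.2] turn [0.01, -0.02, -0.0]
2 x shift [0.0, 0.0, 0.0] turn [0.0, 0.0, 0.74]
```

All three orange cells are home. Now I'll re-survey the green and blue cells and the tubs. The tool is shifted further towards -y.

```bash
python3 -m handwheel '[[[0,0,-30],[0,-0.12,0],-0.3],[[0,0,-30],[0,0,0],-0.3],[[12,-40,-15],[0,0,0],-0.3],[[12,-40,-15],[0,0,0],-0.3],[[12,-40,0],[0,0,0],-0.3],[[12,-40,0],[0,0,0],-0.3],[[12,-40,0],[0,0,0],-0.3],[[12,-40,0],[0,0,0],-0.3],[[12,-40,0],[0,0,0],-0.3],[[12,-40,0],[0,0,0],-0.3],[[10,-40,0],[0,0,0.74],-0.3],[[10,-40,0],[0,0,0.74],-0.3],[[0,0,0],[0,0,0],-0.3],[[0,0,0],[0,0,0],-0.3]]' 80
python3 - <<'E'
from h import *
st,im=snap("wrist","pics/w15.png")
for o in cells(st,im): print(*o)
cv2.imwrite("pics/w15b.png",cv2.convertScaleAbs(im,alpha=1.8))
E
```

```text
clock: 37.67
position: [0.454, -0.1634, 0.2264]
ee_rot: [-0.004, 0.001, 1.0, 0.003]
contact_force: [-0.8, -0.1, 0.0]
width: 0.0555
gripper_force: 0.0
blue [331.5 151. ] 990 [ 0.4318 -0.0679] [ 0.4314 -0.0678] (31, 52) 1.0
blue [345.1 204.5] 820 [ 0.5022 -0.045 ] [ 0.5015 -0.045 ] (53, 30) 13.1
```

View pics/w15b.png

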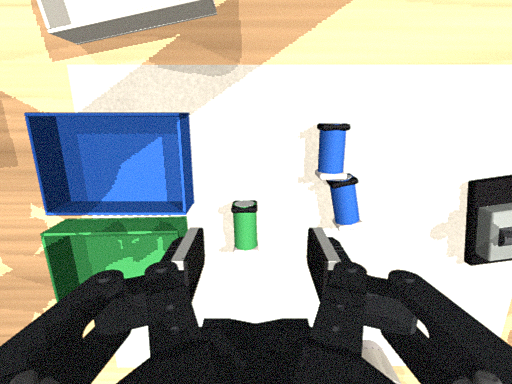

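The wrist picture shows the blue tub rim corners at (28,115), (190,114), (193,212) and (45,215), and the green tub's right rim at x ≈ 187. The green cell is at (245,228). The second blue cell has been knocked to (345,204), next to the first at (331,151).

```bash
python3 - <<'E'
from h import *
st,im=load("pics/w15.png")
print("blue tub",toworld("wrist",[(28,115),(190,114),(193,212),(45,215)],.05,st).round(3)[:,:2].tolist())
print("green tub",toworld("wrist",[(41,235),(186,218)],.05,st).round(3)[:,:2].tolist())
hsv=cv2.cvtColor(im,cv2.COLOR_BGR2HSV);m=cv2.inRange(hsv,(45,120,30),(85,255,255));m[:,:200]=0;m[:,300:]=0
k,l,s,c=cv2.connectedComponentsWithStats(m);i=1+s[1:,4].argmax();ys,xs=np.nonzero(l==i)
W=toworld("wrist",np.c_[xs,ys],.022,st)[:,:2];r=cv2.minAreaRect((W*1000).astype(np.float32));print(r,s[i])
u=np.linalg.svd(W-W.mean(0),full_matrices=False)[2][0];print(np.degrees(np.arctan2(u[1],u[0])))
x,y=np.array(r[0])/1e3
plan([(pose(.5035,-.0455,.2264,193),2),(pose(.5035,-.0455,.003,193),6)])
E
```

```text
blue tub [[0.387, -0.411], [0.387, -0.234], [0.501, -0.238], [0.504, -0.416]]
green tub [[0.53, -0.426], [0.508, -0.247]]
((537.998046875, -176.22442626953125), (53.722145080566406, 28.719091415405273), 1.2139736413955688) [234 212  23  38 777]
0.6395471432720955
2 x shift [-24.7, 58.8, 0.3] turn [0.03, -0.03, -1.08]
6 x shift [0.0, 0.0, 37.2] turn [0.0, 0.0, 0.0]
```

```bash
python3 -m handwheel '[[[-16.5,39.2,0],[0.02,-0.02,0],-0.3],[[-16.5,39.2,0],[0.02,-0.02,0],-0.3],[[-16.5,39.2,0],[0.02,-0.02,0],-0.3],[[0,0,0],[0,0,-0.72],-0.3],[[0,0,0],[0,0,-0.72],-0.3],[[0,0,0],[0,0,-0.72],-0.3],[[0,0,37],[0,0,0],-0.3],[[0,0,37],[0,0,0],-0.3],[[0,0,37],[0,0,0],-0.3],[[0,0,0],[0,0,0],-0.3],[[0,0,0],[0,0,0],-0.3]]' 80
python3 - <<'E'
from h import *
st,im=snap("wrist","pics/w16.png")
for o in cells(st,im): print(*o)
plan([(pose(.5035,-.0455,.003,193),3)])
E
```

```text
clock: 39.1
position: [0.505, -0.0461, 0.1178]
ee_rot: [0.001, -0.113, 0.994, -0.002]
contact_force: [-0.1, -0.6, 0.5]
width: 0.0555
gripper_force: 0.0
blue [20.9 88. ] 3790 [ 0.4659 -0.249 ] [ 0.4632 -0.2494] (33, 90) -4.3
blue [251.2  99.8] 2417 [ 0.4305 -0.0674] [ 0.4301 -0.0673] (55, 30) 0.8
blue [258.5 187.2] 1881 [ 0.5011 -0.0446] [ 0.5003 -0.0448] (54, 29) 12.2
3 x shift [0.7, 0.6, 38.4] turn [-0.01, 0.01, -0.0]
```

```bash
python3 -m handwheel '[[[3,2,38],[0,0,0],-0.3],[[0,0,38],[0,0,0],-0.3],[[0,0,38],[0,0,0],-0.3],[[0,0,0],[0,0,0],-0.3],[[0,0,0],[0,0,0],1],[[0,0,0],[0,0,0],1],[[0,0,0],[0,0,0],1],[[0,0,0],[0,0,0],1],[[0,0,0],[0,0,0],1],[[0,0,-20],[0,0,0],1],[[0,0,-38],[0,0,0],1],[[0,0,-38],[0,0,0],1],[[0,0,-38],[0,0,0],1],[[0,0,0],[0,0,0],1]]' 80
python3 - <<'E'
from h import *
p=readout.get_state()["position"];plan([(pose(*p,180),3),(pose(.445,-.295,.13,180),6),(pose(.445,-.295,.012,180),3)])
E
```

```text
clock: 40.9
position: [0.5035, -0.0459, 0.1409]
ee_rot: [0.005, -0.113, 0.994, -0.003]
contact_force: [0.6, 0.5, -1.9]
width: 0.0297
gripper_force: 79.2
3 x shift [0.0, 0.0, 0.0] turn [-0.02, 0.03, 0.72]
6 x shift [9.7, -41.5, 1.8] turn [0.0, 0.0, 0.0]
3 x shift [0.0, 0.0, 39.3] turn [0.0, 0.0, 0.0]
```

```bash
python3 -m handwheel '[[[0,0,0],[0,0,0.72],1],[[0,0,0],[0,0,0.72],1],[[0,0,0],[0,0,0.72],1],[[9.7,-41.5,0],[0,0,0],1],[[9.7,-41.5,0],[0,0,0],1],[[9.7,-41.5,0],[0,0,0],1],[[9.7,-41.5,0],[0,0,0],1],[[9.7,-41.5,0],[0,0,0],1],[[9.7,-41.5,0],[0,0,0],1],[[0,0,42],[0,0,0],1],[[0,0,42],[0,0,0],1],[[0,0,30],[0,0,0],1],[[0,0,10],[0,0,0],1],[[0,0,0],[0,0,0],1],[[0,0,0],[0,0,0],1]]' 80
python3 -m handwheel '[[[0,0,0],[0,0,0],0],[[0,0,0],[0,0,0],0],[[0,0,0],[0,0,0],0],[[0,0,-30],[0,0,0],-0.1],[[0,0,-40],[0,0,0],-0.1],[[0,0,-40],[0,0,0],-0.1],[[2,45,0],[0,0,0],-0.3],[[2,45,0],[0,0,0],-0.3],[[2,45,0],[0,0,0],-0.3],[[2,45,0],[0,0,0],-0.3],[[2,45,0],[0,0,0],-0.3],[[0,0,0],[0,0,0],-0.3],[[0,0,0],[0,0,0],-0.3]]'
python3 - <<'E'
from h import *
st,im=snap("wrist","pics/w17.png")
for o in cells(st,im): print(*o)
plan([(pose(.432,-.0675,.003,180.5),3)])
E
```

```text
clock: 42.78
position: [0.4433, -0.2953, 0.0145]
ee_rot: [0.001, 0.0, 1.0, -0.002]
contact_force: [-0.4, 0.6, -1.5]
width: 0.0293
gripper_force: 79.6
clock: 44.4
position: [0.433, -0.0697, 0.123]
ee_rot: [0.001, -0.0, 1.0, -0.002]
contact_force: [0.3, 0.2, 0.7]
width: 0.0558
gripper_force: 0.0
blue [258.7 187.9] 1754 [ 0.4322 -0.0676] [ 0.4307 -0.0673] (55, 29) 1.1
blue [ 13.5 201.6] 1534 [ 0.4437 -0.2894] [ 0.4439 -0.2921] (29, 65) -14.7
3 x shift [0.4, 1.0, 40.0] turn [-0.01, 0.0, -0.03]
```

```bash
python3 -m handwheel '[[[0.4,2,40],[0,0,0],-0.3],[[0,0,40],[0,0,0],-0.3],[[0,0,40],[0,0,0],-0.3],[[0,0,0],[0,0,0],-0.3],[[0,0,0],[0,0,0],1],[[0,0,0],[0,0,0],1],[[0,0,0],[0,0,0],1],[[0,0,0],[0,0,0],1],[[0,0,0],[0,0,0],1],[[0,0,-20],[0,0,0],1],[[0,0,-38],[0,0,0],1],[[0,0,-38],[0,0,0],1],[[0,0,-38],[0,0,0],1],[[0,0,0],[0,0,0],1]]' 80
python3 -m handwheel '[[[-2,-42.5,0],[0,0,0],1],[[-2,-42.5,0],[0,0,0],1],[[-2,-42.5,0],[0,0,0],1],[[-2,-42.5,0],[0,0,0],1],[[-2,-42.5,0],[0,0,0],1],[[-2,-42.5,0],[0,0,0],1],[[-2,-42.5,0],[0,0,0],1],[[0,0,40],[0,0,0],1],[[0,0,40],[0,0,0],1],[[0,0,30],[0,0,0],1],[[0,0,13],[0,0,0],1],[[0,0,0],[0,0,0],1],[[0,0,0],[0,0,0],1]]' 80
python3 -m handwheel '[[[0,0,0],[0,0,0],0],[[0,0,0],[0,0,0],0],[[0,0,0],[0,0,0],0],[[0,0,-30],[0,0,0],-0.1],[[0,0,-40],[0,0,0],-0.1],[[0,0,-40],[0,0,0],-0.1],[[-18.6,38,0],[0,0,0],-0.3],[[-18.6,38,0],[0,0,0],-0.3],[[-18.6,38,0],[0,0,0],-0.3],[[-18.6,38,0],[0,0,0],-0.3],[[-18.6,38,0],[0,0,0],-0.3],[[0,0,0],[0,0,0],-0.3],[[0,0,0],[0,0,0],-0.3]]'
python3 - <<'E'
from h import *
st,im=snap("wrist","pics/w18.png")
hsv=cv2.cvtColor(im,cv2.COLOR_BGR2HSV);m=cv2.inRange(hsv,(45,110,30),(85,255,255))
k,l,s,c=cv2.connectedComponentsWithStats(m)
for i in range(1,k):
    if s[i,4]<200: continue
    ys,xs=np.nonzero(l==i);W=toworld("wrist",np.c_[xs,ys],.022,st)[:,:2];r=cv2.minAreaRect((W*1000).astype(np.float32));print(r,s[i])
plan([(pose(.538,-.1762,.003,180.6),3)])
E
```

```text
clock: 46.2
position: [0.4344, -0.0678, 0.1399]
ee_rot: [0.004, 0.0, 1.0, -0.002]
contact_force: [-0.3, 1.0, -1.8]
width: 0.0297
gripper_force: 79.3
clock: 47.82
position: [0.4468, -0.3657, 0.0155]
ee_rot: [0.001, 0.0, 1.0, -0.002]
contact_force: [0.6, -1.1, -2.2]
width: 0.0295
gripper_force: 79.5
clock: 49.45
position: [0.539, -0.1751, 0.1242]
ee_rot: [0.0, 0.0, 1.0, -0.002]
contact_force: [-0.8, -0.6, 0.9]
width: 0.0553
gripper_force: 0.0
((536.66796875, -176.689453125), (54.713985443115234, 29.6933650970459), 1.48814857006073) [ 237  158   35   59 1839]
((594.8079833984375, -346.59234619140625), (145.1225128173828, 190.12623596191406), 0.9401910305023193) [    0   171   177   140 19443]
3 x shift [0.3, -0.1, 40.4] turn [-0.01, 0.0, -0.04]
```

```bash
python3 -m handwheel '[[[2,-1.5,40],[0,0,0],-0.3],[[0,0,40],[0,0,0],-0.3],[[0,0,41],[0,0,0],-0.3],[[0,0,0],[0,0,0],-0.3],[[0,0,0],[0,0,0],1],[[0,0,0],[0,0,0],1],[[0,0,0],[0,0,0],1],[[0,0,0],[0,0,0],1],[[0,0,0],[0,0,0],1],[[0,0,-20],[0,0,0],1],[[0,0,-38],[0,0,0],1],[[0,0,-38],[0,0,0],1],[[0,0,-38],[0,0,0],1],[[0,0,0],[0,0,0],1]]' 80
python3 -m handwheel '[[[-12,-37.3,0],[0,0,0],1],[[-12,-37.3,0],[0,0,0],1],[[-12,-37.3,0],[0,0,0],1],[[-12,-37.3,0],[0,0,0],1],[[0,0,40],[0,0,0],1],[[0,0,40],[0,0,0],1],[[0,0,30],[0,0,0],1],[[0,0,13],[0,0,0],1],[[0,0,0],[0,0,0],1],[[0,0,0],[0,0,0],1]]' 80
python3 -m handwheel '[[[0,0,0],[0,0,0],0],[[0,0,0],[0,0,0],0],[[0,0,0],[0,0,0],0],[[0,0,-30],[0,0,0],-0.1],[[0,0,-40],[0,0,0],-0.1],[[0,0,-40],[0,0,0],-0.1],[[20,20,-40],[0,0,0],-0.1],[[40,40,-20],[0,0,0],-0.1],[[40,40,0],[0,0,0],-0.1],[[40,40,0],[0,0,0],-0.1],[[0,0,0],[0,0,0],-0.3],[[0,0,0],[0,0,0],-0.3]]'
python3 - <<'E'
from h import *
st,im=snap("wrist","pics/w19.png");cv2.imwrite("pics/w19b.png",cv2.convertScaleAbs(im,alpha=1.8))
E
```

```text
clock: 51.25
position: [0.5393, -0.1772, 0.1408]
ee_rot: [0.004, 0.0, 1.0, -0.003]
contact_force: [-0.8, -0.3, -1.5]
width: 0.0296
gripper_force: 79.2
clock: 52.5
position: [0.5859, -0.3264, 0.0157]
ee_rot: [0.001, 0.0, 1.0, -0.002]
contact_force: [-0.2, 0.5, -1.0]
width: 0.0295
gripper_force: 79.4
clock: 54.0
position: [0.4459, -0.1859, 0.1849]
ee_rot: [0.002, 0.0, 1.0, -0.002]
contact_force: [0.4, -0.6, -0.5]
width: 0.0556
gripper_force: 0.0
```

View pics/w19b.png

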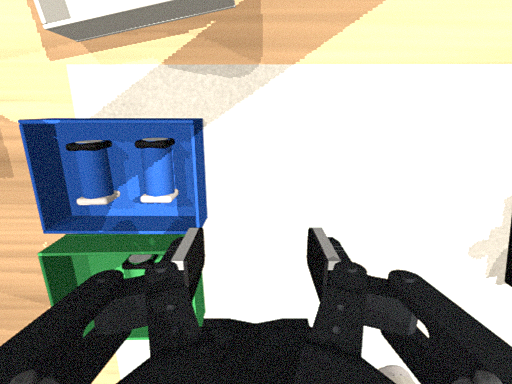

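Both blue cells are in the blue tub, at (90,172) and (157,170). The green cell is in the green tub, with its black end at (140,262), and the mat is clear. Now the lever.

```bash
cat >> h.py <<'E'
def cp(X,Y,Z):
    a=np.radians(CY);w=CH+np.array([np.cos(a)*X-np.sin(a)*Y,np.sin(a)*X+np.cos(a)*Y])/1e3;return pose(w[0],w[1],Z/1e3,180+CY)
E
python3 - <<'E'
from h import *
p=readout.get_state()["position"]
plan([(pose(*p,180+CY),2),(cp(-64,-150,185),8),(cp(-64,-150,76),3),(cp(0,-150,76),16)])
E
```

```text
2 x shift [0.0, 0.0, 0.0] turn [-0.02, 0.01, -0.74]
8 x shift [-10.1, 41.6, -0.0] turn [0.0, 0.0, 0.0]
3 x shift [0.0, 0.0, 36.3] turn [0.0, 0.0, 0.0]
16 x shift [-4.0, 0.0, 0.0] turn [0.0, 0.0, 0.0]
```

```bash
python3 -m handwheel '[[[0,0,0],[0,0,-0.74],1],[[0,0,0],[0,0,-0.74],1],[[-10,41.6,0],[0,0,0],1],[[-10,41.6,0],[0,0,0],1],[[-10,41.6,0],[0,0,0],1],[[-10,41.6,0],[0,0,0],1],[[-10,41.6,0],[0,0,0],1],[[-10,41.6,0],[0,0,0],1],[[-10,41.6,0],[0,0,0],1],[[-10,41.6,0],[0,0,0],1],[[0,0,36],[0,0,0],1],[[0,0,36],[0,0,0],1],[[0,0,37],[0,0,0],1],[[0,0,0],[0,0,0],1],[[0,0,0],[0,0,0],1]]' 30
python3 -m handwheel '[[[-6,0,0],[0,0,0],1],[[-6,0,0],[0,0,0],1],[[-6,0,0],[0,0,0],1],[[-6,0,0],[0,0,0],1],[[0,0,0],[0,0,0],1]]'
python3 -m handwheel '[[[-6,0,0],[0,0,0],1],[[-6,0,0],[0,0,0],1],[[-6,0,0],[0,0,0],1],[[-6,0,0],[0,0,0],1],[[-6,0,0],[0,0,0],1],[[-6,0,0],[0,0,0],1],[[0,0,0],[0,0,0],1]]'
python3 - <<'E'
from h import *
snap("wrist","pics/w20.png");plan([(cp(0,-150,76),1)])
E
```

```text
clock: 55.92
position: [0.475, 0.1555, 0.075]
ee_rot: [0.001, -0.077, 0.997, -0.001]
contact_force: [-0.0, 0.2, 0.5]
width: 0.0002
gripper_force: 0.0
clock: 56.55
position: [0.4969, 0.1591, 0.0741]
ee_rot: [0.0, -0.077, 0.997, -0.001]
contact_force: [-1.1, 0.0, 0.3]
width: -0.0
gripper_force: 0.4
clock: 57.42
position: [0.5333, 0.1649, 0.0741]
ee_rot: [0.001, -0.077, 0.997, -0.001]
contact_force: [0.0, 0.4, -0.5]
width: 0.0002
gripper_force: 0.0
1 x shift [-4.9, -1.0, -1.8] turn [-0.02, 0.01, -0.0]
```

Next I'll nudge it in small steps until it meets the stop.

```bash
python3 -m handwheel '[[[-2,0,0],[0,0,0],1],[[-2,0,0],[0,0,0],1],[[0,0,0],[0,0,0],1]]'
python3 -m handwheel '[[[-2,0,0],[0,0,0],1],[[0,0,0],[0,0,0],1]]'
python3 -m handwheel '[[[-2,0,0],[0,0,0],1],[[0,0,0],[0,0,0],1]]'
python3 - <<'E'
from h import *
st,im=snap("wrist","pics/w21.png");cv2.imwrite("pics/w21b.png",cv2.convertScaleAbs(im,alpha=1.8));plan([(cp(0,-150,76),1)])
E
```

```text
clock: 57.85
position: [0.536, 0.1653, 0.074]
ee_rot: [-0.0, -0.077, 0.997, -0.001]
contact_force: [-1.2, -0.8, -1.0]
width: 0.0003
gripper_force: 0.5
clock: 58.1
position: [0.5383, 0.1656, 0.0741]
ee_rot: [0.0, -0.077, 0.997, -0.001]
contact_force: [-2.0, 0.4, -1.0]
width: 0.0001
gripper_force: 0.6
clock: 58.35
position: [0.5385, 0.1657, 0.074]
ee_rot: [-0.002, -0.077, 0.997, -0.002]
contact_force: [-5.7, -1.0, 1.5]
width: 0.0002
gripper_force: 2.4
1 x shift [0.7, -1.0, -2.0] turn [-0.03, -0.03, -0.0]
```

View pics/w21b.png

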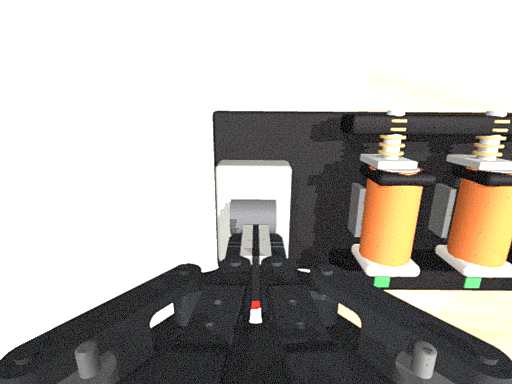

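The lever has met its stop: the tool stalls at the predicted place and the force rises. The cells remain seated. I'll back off, lift and check.

```bash
python3 -m handwheel '[[[-1.5,0,0],[0,0,0],1],[[0,0,0],[0,0,0],1]]'
python3 -m handwheel '[[[15,0,0],[0,0,0],1],[[20,0,-10],[0,0,0],1],[[15,0,-40],[0,0,0],1],[[20,0,-40],[0,0,0],1],[[0,40,-40],[0,0,0],1],[[0,40,0],[0,0,0],1],[[0,0,0],[0,0,0],1],[[0,0,0],[0,0,0],1]]'
python3 - <<'E'
from h import *
st,im=snap("wrist","pics/w22.png");cv2.imwrite("pics/w22b.png",cv2.convertScaleAbs(im,alpha=1.5))
for s in (-1,1):
    print(s,topix("wrist",cp(s*50*np.sin(.5),-150,37+50*np.cos(.5))[0],st).round(1))
print([b[:2] for b in blobs(im,"red",20)])
E
```

```text
clock: 58.65
position: [0.5386, 0.1657, 0.0739]
ee_rot: [-0.003, -0.077, 0.997, -0.002]
contact_force: [-7.9, -1.4, 3.3]
width: -0.0002
gripper_force: 3.9
clock: 59.65
position: [0.4597, 0.2342, 0.2042]
ee_rot: [0.001, -0.077, 0.997, -0.002]
contact_force: [0.1, 0.8, -0.0]
width: -0.0001
gripper_force: 0.0
-1 [[176.8 224.7]]
1 [[180.2 266.2]]
[(array([177.9, 260.8]), np.int32(195))]
```

View pics/w22b.png

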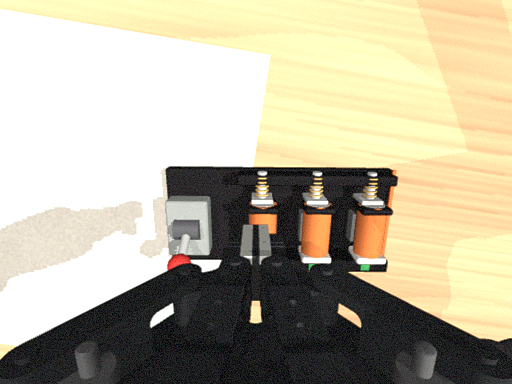

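The lever is over at on, with the ball at (179,263) beside the predicted "on" pixel and its lower part hidden by the gripper. All three bays are filled, so I'm handing in.

```bash
python3 -c "
from rig import manip
print(manip.sign_off())"
```

```text
the job is handed in; nothing more can be done
None
```

The job is handed in: all three orange cells are home in their own bays, the green cell and both blue cells are in their tubs, and the lever was then pushed to its "on" stop, about 60 s in; the bottle, jar and tool battery were not touched.

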